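# Shim up the bearing on the machine bed

### The job

First take the worn brown shim off the two studs of the blue pedestal and lay it in the red scrap tray. Then thread every brass shim lying on the bench over both studs so they lie flat on the pedestal, and set the bearing upright over the same studs on top of them. Also slide the green gear unit along between its rails until it is flush against the pedestal, with no gap; leave the oil can, spanner and tape roll alone.

Things in the scene. Friction and masses are not known exactly. Their poses are not given: they have to be found in the camera images.
- bed: Machine bed, fixed. Origin on the bench under the pedestal's centre; x runs along the bed from the pedestal towards the gear unit, z up. Grey base plate 370 x 100 x 12 (x -85 to 285). On it a blue pedestal, x -65 to 65, y -20 to 20, its flat top 60 above the bench. Dark guide rails: x 70 to 280, tops 24 above the bench, inner faces at y = +-33, outer at +-41
- bed_top (a point): Centre of the pedestal's flat top, midway between the two upright steel studs, which stand at x = -40 and +40, y = 0 (bed's axes): 10 in diameter, rising 66 above this top (tips 126 above the bench), the last 9 tapering to a 3 mm tip
- bed_face (a point): Centre of the pedestal's upright end face (x = 65 in the bed's frame) that the gear unit butts against
- gear_unit: Loose green gear unit, 0.5 to 1 kg, a block 90 (x) x 62 (y) x 44 high (48 over its top ribs), on the bed's base plate between the rails, 2 of play each side, its axes parallel to the bed's. Origin at the centre of its underside. It starts 50 to 85 short of the pedestal; flush, its origin is at x = 110 in the bed's frame
- worn_shim: Worn rusty-brown steel shim, 110 x 48 x 8, origin at its centre, x along its length, with two 14 mm through holes at x = +-40. It starts flat on the pedestal, over both studs
- shim1: New brass shim (3 to 5 are present; an absent one is None), loose, 0.15 kg, 110 x 48 x 8, origin at its centre, x along its length, z normal to it, with two 14 mm through holes at x = +-40 on its centre line. It starts flat on the bench. All brass shims are alike and either way up and round is right
- shim2: New brass shim (3 to 5 are present; an absent one is None), loose, 0.15 kg, 110 x 48 x 8, origin at its centre, x along its length, z normal to it, with two 14 mm through holes at x = +-40 on its centre line. It starts flat on the bench. All brass shims are alike and either way up and round is right
- shim3: New brass shim (3 to 5 are present; an absent one is None), loose, 0.15 kg, 110 x 48 x 8, origin at its centre, x along its length, z normal to it, with two 14 mm through holes at x = +-40 on its centre line. It starts flat on the bench. All brass shims are alike and either way up and round is right
- shim4: New brass shim (3 to 5 are present; an absent one is None), loose, 0.15 kg, 110 x 48 x 8, origin at its centre, x along its length, z normal to it, with two 14 mm through holes at x = +-40 on its centre line. It starts flat on the bench. All brass shims are alike and either way up and round is right
- shim5: New brass shim (3 to 5 are present; an absent one is None), loose, 0.15 kg, 110 x 48 x 8, origin at its centre, x along its length, z normal to it, with two 14 mm through holes at x = +-40 on its centre line. It starts flat on the bench. All brass shims are alike and either way up and round is right
- bearing: Loose aluminium pillow-block bearing, about 0.4 kg: foot 110 (x) x 44 (y) x 12 (z) with two 14 mm through holes at x = +-40, and on it a round housing 54 across (x from -27 to +27), 32 thick (y from -16 to +16), its axis along y at height 36, its top at height 63. Origin at the centre of the underside, z up. It starts upright on the bench; half a turn round is also right
- scrap_tray: Red open tray, fixed, 180 (x) x 130 (y) x 30 high outside, walls and floor 4 to 5 thick; origin at the centre of its underside
- oil_can: Grey and red oil can, a cylinder 66 across and 170 high, standing upright, origin at the centre of its underside. A bystander: leave alone
- spanner: Steel spanner about 180 long lying on the bench along its x, origin under its middle. A bystander: leave alone
- tape_roll: Red roll of tape, 100 across and 40 high, lying flat, origin at the centre of its underside. A bystander: leave alone

How it is judged:
By the outcome, as a careful person would: the job done as asked, in the order asked, and still so for the second after the job is handed in, with the robot touching nothing.
Of shim1, shim2, shim3, shim4, shim5 only 3 to 5 are there at a start; the rules pass over those that are not, and their reading is None.
At some moment in a run one of shim1, shim2, shim3, shim4, shim5, bearing may be knocked a few centimetres aside while the robot is not near it.
It also fails if it takes over 210 s, if anything falls off the work surface, if the arm or the gripper's body presses on something with over 40 N, if the wrist force passes 120 N, or if a joint passes its speed limit or range.

### The arm

A 6-joint arm with a two-finger parallel gripper is mounted at the origin on the work surface. World frame = base frame: x ahead of the robot, y to its left, z up, the work surface at z = 0. Lengths are in m, angles in rad, forces in N, time in s.
With the tool pointing down it reaches from about 0.325 to 0.875 m from the base axis. Payload 4.4 kg.
Tool frame: the origin (TCP) lies midway between the tips of the shut fingers; the grasp point (between the pads) lies 19 mm behind it (r.grip_depth is the distance from the TCP to the grasp point, in m); z points along the fingers, y is the direction in which the jaws open and shut (so a half turn about z gives the same grasp; the last joint's range is limited). The gripper opens to 85 mm and grips with 20 to 120 N. Pads are 22 mm wide; open, the fingers measure 114 mm over their backs; the gripper's body (76 mm by 85 mm) begins 54 mm behind the grasp point. The pads swing forward as they close: fully open they stand 13 mm farther back than shut.
Start: joints at [-1.488, 0.207, 1.542, -0, 1.393, -0.15], TCP at [0.133, -0.559, 0.231] pointing down, gripper open.
Joint ranges: [-2.73, 2.73], [-0.86, 2.22], [0.23, 2.46], [-1.11, 4.25], [0.08, 2.63], [-2.82, 2.82]. Speed limits (rad/s): [2.79, 2.79, 3.14, 3.14, 3.14, 3.14].

### API

Orientations are given as a rotation vector (axis times angle).
In Python, from plant import r, cams, workorder gives the robot as it stands. The module is installed in compiled form; this text tells all that it offers.
- The arm moves only by the tool drive_tool, never from a script. Its argument "increments" is a list that holds one entry, the list of rows, each a list of 5 numbers: the shift along the tool's x, y, z in units of 40 mm (1.0 is 40 mm), then the turn about the tool's z in units of 180 degrees (1.0 is 180 degrees), then the finger opening in mm, from 0 to 85.4. In form: [[[dx, dy, dz, spin, gripper], ...]]. A call has 1 to 12 rows; each row shifts and turns the pose as measured when the row begins, along the tool's axes as they then stand; what a row does not reach is not made up. A row lasts 1/8 s, in which the tool goes at most 62.5 mm and 10.7 degrees, less where a joint would pass 70% of its speed; a pose out of reach is approached as far as the arm can. A call with a number of a shift or a turn outside -1 to 1 is refused whole. A call with a gripper value outside its range is refused whole. The fingers move at their own pace and stop on an object; the grip force is fixed at half the most. Time passes only in rows, so rows that do not move let the fingers close. It gives the time, the measured TCP pose, the force and the opening at its end, in the units of the state.
- r.read_state(): the state, without advancing time (a new reading comes with each control period).
- cams.camera(name): name is "side" or "top"; returns the picture (400x640x3 uint8, red, green, blue); there is no depth.
- cams.camera_info(name): a dict with "vfov" (degrees; the focal length in pixels is half the picture's height over the tangent of half this angle, whatever the lens; pixels are square), "cx", "cy" (the principal point, pixels), "k1" (the pictures are not rectified: a ray, as slopes to the right and down, at radius r is drawn at 1 + k1 r^2 times it, then the intrinsics apply), "rvec" (rotation vector, rad) and "tvec" (3), from world to camera coordinates, as OpenCV has them. Camera axes: x right, y down, z forward; pixel columns grow to the right and rows downward; lengths in m; the calibration is good to about 2 mm. A picture is of the moment at which its call begins. camera_info takes no time and is no camera call.
- workorder.hand_in(): hands the job in, once; it reports no verdict.
The state is a dict: "clock": time; "joints": joint angles; "qd": joint speeds; "joint_efforts": joint torques, N m; "tcp_pos": TCP position; "eef_rot": TCP orientation; "contact_force": force on the tool from outside, world axes, zero at the start; "torque": the same for the moment, N m; "grip_width": finger opening in m.
Only numpy, scipy, OpenCV 4.12 (cv2) and the standard library are available. Lean on these libraries where they do the work, as an engineer would, in place of code of your own. Each camera call takes 0.05 s, during which the arm holds its last target. There are 200 camera calls.

## Working session

There is one attempt and no reset: what is moved stays moved. The work goes in short steps, Python scripts to look and compute and a tool call to move; the robot and the scene stay as the last step left them, time stands still between calls to the robot, and variables do not carry over. Pictures are saved under pics/ and viewed, about 12 in all and at most 16, crops included, and the job is handed in when it is done.

Besides the shell and the picture viewer there is one more tool, called after "Call:" as a command line: name --argument value ..., lists and objects as JSON in quotes. drive_tool: Moves the arm, as the interface text tells. Its arguments: {"type":"object","properties":{"increments":{"type":"array"}},"required":["increments"]}

```bash
mkdir -p pics
cat > h.py <<'E'
import numpy as np, cv2
from plant import r, cams, workorder
def snap(n,f=None):
    im=cams.camera(n)
    if f: cv2.imwrite(f'pics/{f}.png',im[:,:,::-1])
    return im
def K(n):
    i=cams.camera_info(n); f=200/np.tan(np.radians(i['vfov'])/2)
    return i,np.array([[f,0,i['cx']],[0,f,i['cy']],[0,0,1]]),np.array([i['k1'],0,0,0,0.])
def ray(n,px):
    i,k,_=K(n); p=np.asarray(px,float).reshape(-1,2)
    d=(p-[i['cx'],i['cy']])/k[0,0]; rd=np.linalg.norm(d,axis=1,keepdims=True); u=rd.copy()
    for _ in range(30): u=rd/(1+i['k1']*u**2)
    d=d*(u/np.maximum(rd,1e-9))
    R=cv2.Rodrigues(np.array(i['rvec'],float))[0]; t=np.array(i['tvec'],float)
    return -R.T@t, np.c_[d,np.ones(len(d))]@R
def onz(n,px,z):
    o,d=ray(n,px); return o+d*((z-o[2])/d[:,2:3])
def proj(n,P):
    i,k,_=K(n); R=cv2.Rodrigues(np.array(i['rvec'],float))[0]
    c=np.asarray(P,float).reshape(-1,3)@R.T+np.array(i['tvec'],float)
    d=c[:,:2]/c[:,2:]; d=d*(1+i['k1']*(d**2).sum(1,keepdims=True))
    return d*k[0,0]+[i['cx'],i['cy']]
def tri(a,b):
    (o1,d1),(o2,d2)=ray('top',a),ray('side',b); d1,d2=d1[0],d2[0]
    s=np.linalg.lstsq(np.c_[d1,-d2],o2-o1,rcond=None)[0]
    p,q=o1+s[0]*d1,o2+s[1]*d2; return (p+q)/2,np.linalg.norm(p-q)
E
python3 - <<'E'
from h import *
print(r.read_state())
for n in('top','side'):
    i=cams.camera_info(n);print(n,i,ray(n,[[320,200]])); snap(n,n+'0')
E
```

```text
{'clock': 0.0, 'joints': array([-1.48749102e+00,  2.07445121e-01,  1.54295288e+00,  4.12141960e-05,
        1.39349825e+00, -1.50491720e-01]), 'qd': array([ 0.00020832,  0.0014555 , -0.00099838, -0.00086072, -0.00082108,
        0.00032951]), 'joint_efforts': array([-8.40635312e-04, -3.83038831e+01, -2.91594189e+01, -3.14875497e-04,
        1.05731413e-02, -2.21946902e-05]), 'tcp_pos': array([ 0.13315476, -0.55859565,  0.23011201]), 'eef_rot': array([-3.11786785e+00, -3.66131885e-01, -1.85072718e-04]), 'contact_force': array([-0.30140597,  1.21320489,  0.57122168]), 'torque': array([ 0.00221487, -0.00757074,  0.00159307]), 'grip_width': 0.0855875063077318}
top {'vfov': 48.64557568789356, 'cx': 316.84065180604864, 'cy': 203.17453768941203, 'k1': -0.04075260213769012, 'rvec': array([ 2.14667436, -2.20473752,  0.10297036]), 'tvec': array([-0.07076357,  0.60627894,  1.10696022])} (array([ 0.50039931, -0.08217843,  1.15792478]), array([[ 0.09839709, -0.01150167, -0.99513224]]))
side {'vfov': 54.77917792664135, 'cx': 314.4559431960392, 'cy': 198.88414904957904, 'k1': -0.050640745526973285, 'rvec': array([ 2.08146054, -0.04572356, -0.00628306]), 'tvec': array([-0.61818084,  0.06603222,  1.22022831])} (array([ 0.60217127, -1.05043532,  0.63987524]), array([[ 0.02891118,  0.87021035, -0.49204952]]))
```

View pics/top0.png

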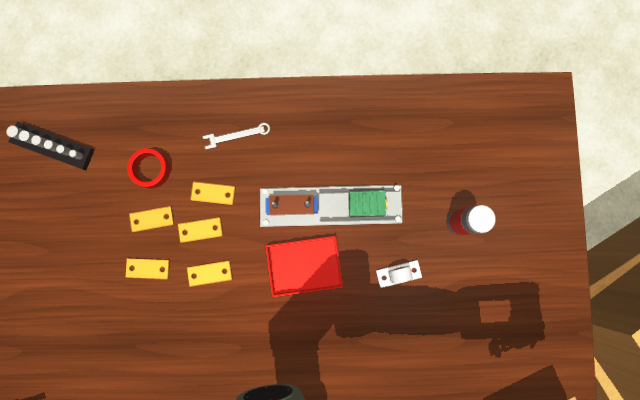

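View pics/side0.png

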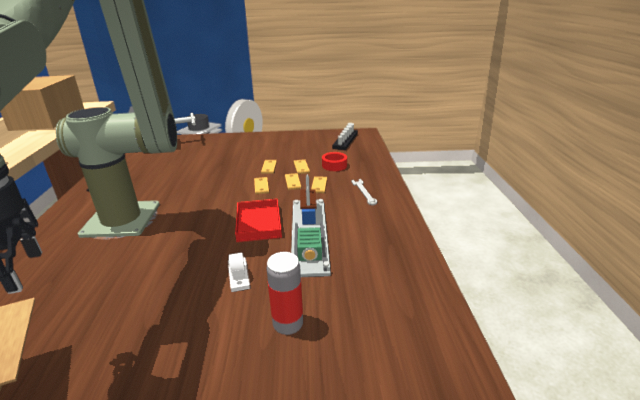

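The top view shows five brass shims at about (213,193), (151,219), (200,230), (147,268) and (209,273). The bed is near (331,206), the tray near (304,266) and the bearing near (399,273). The side view shows the same layout along the bed axis. Next I'll measure by colour.

```bash
cat >> h.py <<'E'
def mask(im,kind):
    h=cv2.cvtColor(im,cv2.COLOR_RGB2HSV); H,S,V=[h[...,i].astype(int) for i in range(3)]
    m={'brass':(H>18)&(H<32)&(S>110)&(V>120),'green':(H>60)&(H<90)&(S>90)&(V>50),
       'blue':(H>100)&(H<125)&(S>120)&(V>60),'red':((H<4)|(H>176))&(S>200)&(V>120),
       'white':(S<45)&(V>140)}[kind]
    return m.astype(np.uint8)
def blobs(m,amin=60,amax=1e9):
    cs,_=cv2.findContours(m,cv2.RETR_EXTERNAL,cv2.CHAIN_APPROX_NONE); out=[]
    for c in cs:
        f=np.zeros_like(m); cv2.drawContours(f,[c],-1,1,-1); M=cv2.moments(f,True)
        if amin<M['m00']<amax: out.append((np.array([M['m10'],M['m01']])/M['m00'],M['m00'],c))
    return out
def yaw_of(n,c,z):
    w=onz(n,c.reshape(-1,2),z)[:,:2].astype(np.float32)
    (cx,cy),(a,b),t=cv2.minAreaRect(w*1000); 
    if a<b: a,b,t=b,a,t+90
    p=np.array([np.cos(np.radians(t)),np.sin(np.radians(t))])
    return (t+90)%180-90,(cx,cy),(a,b)
E
python3 - <<'E'
from h import *
t=cv2.imread('pics/top0.png')[:,:,::-1]; s=cv2.imread('pics/side0.png')[:,:,::-1]
for k in('brass','green','blue','red','white'):
    print(k)
    for n,im in(('top',t),('side',s)):
        for c,a,ct in blobs(mask(im,k),25 if k!='white' else 60,15000):
            if n=='top' and (c[1]<100 or c[0]>560): continue
            if n=='side' and (c[1]<140 or c[0]>400): continue
            x='' 
            if n=='top': x=[np.round(v,1) for v in yaw_of(n,ct,{'brass':.008,'green':.06,'blue':.06,'red':.03,'white':.012}[k])]
            print(n,c.round(1),a,x)
T=blobs(mask(t,'brass'),60); S=blobs(mask(s,'brass'),25)
for c,a,_ in T:
    b=[(tri(c,d),d) for d,_,_ in S if d[1]>140]
    if b: v=min(b,key=lambda q:q[0][1]); print(c.round(1),v[1].round(1),v[0][0].round(4),round(v[0][1],4), onz('top',c,.008).round(4))
a=cv2.resize(t[170:300,240:440],None,fx=4,fy=4,interpolation=cv2.INTER_CUBIC)
cv2.imwrite('pics/tz.png',a[:,:,::-1])
a=cv2.resize(s[150:290,220:360],None,fx=4,fy=4,interpolation=cv2.INTER_CUBIC)
cv2.imwrite('pics/sz.png',a[:,:,::-1])
E
```

```text
brass
top [209.  273.1] 799.0 [np.float64(-82.0), array([432.1, 196.3]), array([109.8,  48.1])]
top [146.7 268.3] 774.0 [np.float64(86.6), array([448.5, 358.4]), array([109.5,  47.6])]
top [199.7 229.7] 777.0 [np.float64(-82.5), array([544.9, 219.7]), array([109.9,  48. ])]
top [151.  218.7] 755.0 [np.float64(-81.2), array([576.7, 347.6]), array([109.7,  47.6])]
top [212.3 193. ] 745.0 [np.float64(82.4), array([640.2, 186.1]), array([109.5,  47.3])]
side [ 23.4 314. ] 41.0 
side [  9.8 311.1] 33.0 
side [260.8 184.6] 165.0 
side [319.1 183. ] 153.0 
side [292.3 180.3] 159.0 
side [301.  165.4] 124.0 
side [268.5 165.7] 122.0 
green
top [367.3 203.2] 876.0 [np.float64(88.5), array([ 598.4, -213. ]), array([87.6, 60.1])]
side [309.2 240.6] 534.0 
blue
top [267.  205.3] 47.0 [np.float64(-0.9), array([598.7,  37.5]), array([37.6,  5. ])]
top [315.  204.3] 47.0 [np.float64(-1.5), array([598.1, -82.1]), array([37.5,  5. ])]
side [308.4 215.9] 184.0 
side [ 33.2 183.3] 853.0 
red
top [309.2 268.9] 1798.0 [np.float64(-83.8), array([446. , -49.7]), array([181. , 131.3])]
top [460.7 231.5] 36.
[... 1023 characters left out ...]
0 
side [ 96.8 227.6] 412.0 
side [147.5 204.5] 153.0 
side [298.2 249.2] 1466.0 
side [364.4 191.4] 175.0 
[606.3 383.3] [ 23.4 314. ] [ 0.1998 -0.6637  0.255 ] 0.0029 [[ 0.1193 -0.8216  0.008 ]]
[636.8 337. ] [ 23.4 314. ] [ 0.2805 -0.7152  0.3045] 0.0477 [[ 0.2333 -0.9123  0.008 ]]
[209.  273.1] [260.8 184.6] [0.4314 0.1961 0.0078] 0.0016 [[0.4322 0.1961 0.008 ]]
[146.7 268.3] [268.5 165.7] [0.4476 0.3578 0.0087] 0.0016 [[0.4483 0.3582 0.008 ]]
[199.7 229.7] [292.3 180.3] [0.5446 0.2193 0.009 ] 0.0007 [[0.5449 0.2196 0.008 ]]
[151.  218.7] [301.  165.4] [0.5763 0.3468 0.0099] 0.0006 [[0.5767 0.3475 0.008 ]]
[212.3 193. ] [319.1 183. ] [0.6404 0.1855 0.0111] 0.0013 [[0.6401 0.1862 0.008 ]]
```

View pics/tz.png

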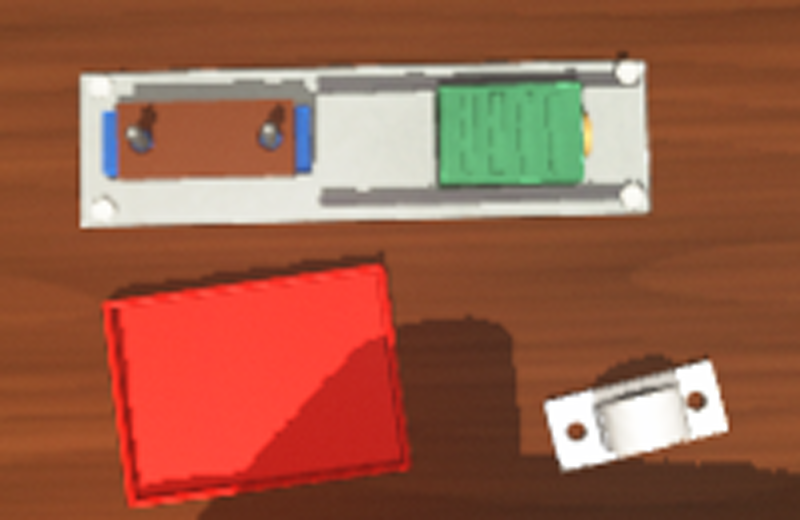

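View pics/sz.png

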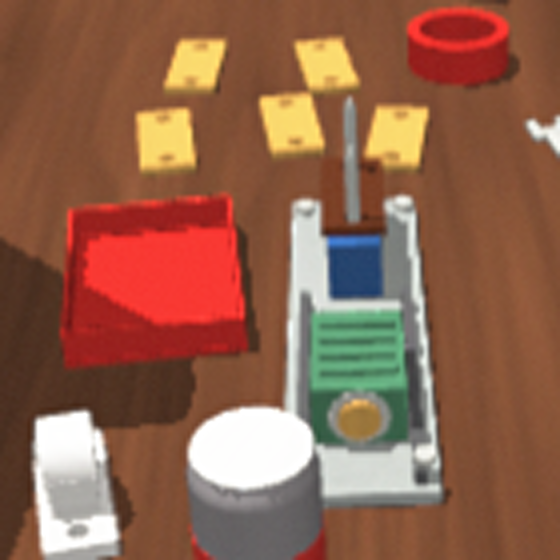

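The zoomed views confirm the bed axis runs towards world -y. The worn shim lies over both studs, the gear unit sits about 70 mm off the pedestal, and the tray is clear. Now I'll fit the bed pose and set up the motion planner.

```bash
cat >> h.py <<'E'
from scipy.spatial.transform import Rotation as Ro
def cur():
    s=r.read_state(); R=Ro.from_rotvec(s['eef_rot']).as_matrix(); return s,s['tcp_pos'],R
def plan(pos,yawx):
    """tool-frame shift (units) to pos after spinning so that tool x lies along yawx (deg, mod 180)"""
    s,p,R=cur(); y0=np.degrees(np.arctan2(R[1,0],R[0,0]))
    q=s['joints']; tilt=np.degrees(np.arccos(-R[2,2]))
    print('t %.1f tcp %s yaw %.1f tilt %.2f q6 %.2f grip %.4f F %s'%(s['clock'],p.round(4),y0,tilt,q[5],s['grip_width'],s['contact_force'].round(1)))
    dq0=np.arctan2(pos[1],pos[0])-q[0]
    for k in(-1,0,1):
        d=(yawx-y0+90)%180-90+k*180   # world yaw change, ccw
        if abs(d)>200: continue
        R2=Ro.from_euler('z',d,degrees=True).as_matrix()@R
        u=R2.T@(np.asarray(pos)-p)/.04
        print('  yaw change %.1f -> spin units %.3f (%.1f rows) ; shift units after spin %s ; before spin %s; q6 est %.2f'%(d,-d/180,abs(d)/10.7,u.round(2),(R.T@(np.asarray(pos)-p)/.04).round(2),q[5]+dq0-np.radians(d)))
E
python3 - <<'E'
from h import *
t=cv2.imread('pics/top0.png')[:,:,::-1]; s=cv2.imread('pics/side0.png')[:,:,::-1]
# plate edges: long sides by line fit
c=[b for b in blobs(mask(t,'white'),4000,8000) if b[0][1]>150][0][2].reshape(-1,2)
w=onz('top',c,.012)[:,:2]
for lo,hi in((.54,.57),(.63,.66)):
    q=w[(w[:,0]>lo)&(w[:,0]<hi)&(w[:,1]<.05)&(w[:,1]>-.29)]
    f=cv2.fitLine(q.astype(np.float32),cv2.DIST_HUBER,0,.001,.001).ravel(); sl=f[0]/f[1]
    print('edge slope dx/dy deg',np.degrees(np.arctan(sl)),'x at y=-.0223',f[2]+sl*(-.0223-f[3]))
for lo,hi in((-.32,-.3),(.05,.08)):
    q=w[(w[:,1]>lo)&(w[:,1]<hi)&(abs(w[:,0]-.599)<.04)]; print('end y',np.median(q[:,1]))
for o in((.5987,-.0223),):
    for b in(-40,40):
        for z in(.068,.126):
            P=[o[0],o[1]-b/1000,z]; print(b,z,proj('top',P).round(1),proj('side',P).round(1))
# brown shim in top
h=cv2.cvtColor(t,cv2.COLOR_RGB2HSV)[195:220,265:322].astype(int)
print(t[205,260:325:3].tolist())
plan([.5987,-.0223,.15],90)
E
```

```text
edge slope dx/dy deg 0.21214315 x at y=-.0223 0.5506278
edge slope dx/dy deg -0.016253347 x at y=-.0223 0.64810675
end y -0.3048925780428564
end y 0.06100772292529254
-40 0.068 [[274.6 205. ]] [[307.4 191.5]]
-40 0.126 [[272.3 202.8]] [[306.8 174.9]]
40 0.068 [[307.  204.2]] [[307.8 204.3]]
40 0.126 [[306.5 201.9]] [[307.2 186.9]]
[[202, 193, 178], [223, 224, 211], [87, 137, 210], [139, 105, 138], [122, 84, 70], [113, 103, 93], [132, 82, 80], [165, 88, 56], [165, 92, 59], [165, 91, 60], [164, 91, 58], [163, 90, 58], [165, 91, 59], [165, 92, 60], [166, 92, 60], [94, 94, 121], [111, 108, 112], [162, 89, 59], [85, 111, 181], [85, 105, 150], [228, 229, 218], [227, 227, 216]]
t 0.1 tcp [ 0.1331 -0.5587  0.2302] yaw 13.4 tilt 0.12 q6 -0.15 grip 0.0852 F [ 0.5  0.7 -0.4]
  yaw change -103.4 -> spin units 0.574 (9.7 rows) ; shift units after spin [-13.41 -11.63   2.03] ; before spin [ 14.43 -10.34   2.03]; q6 est 3.10
  yaw change 76.6 -> spin units -0.426 (7.2 rows) ; shift units after spin [13.41 11.64  1.98] ; before spin [ 14.43 -10.34   2.03]; q6 est -0.04
```

Call:
drive_tool --increments '[[[0,0,0,-0.059,85],[0,0,0,-0.059,85],[0,0,0,-0.059,85],[0,0,0,-0.059,85],[0,0,0,-0.059,85],[0,0,0,-0.059,85],[0,0,0,-0.059,85],[0,0,0,-0.013,85]]]'

```text
clock: 1.1
tcp_pos: [0.1328, -0.5548, 0.2243]
eef_rot: [-2.189, -2.239, -0.014]
contact_force: [0.2, -0.1, 0.8]
grip_width: 0.0848
```

Call:
drive_tool --increments '[[[1,0.87,0,0,85],[1,0.87,0,0,85],[1,0.87,0,0,85],[1,0.87,0,0,85],[1,0.87,0,0,85],[1,0.87,0,0,85],[1,0.87,0,0,85],[1,0.87,0,0,85],[1,0.87,0,0,85],[1,0.87,0,0,85],[1,0.87,0,0,85],[1,0.87,0,0,85]]]'

```text
clock: 2.6
tcp_pos: [0.5485, -0.0517, 0.2263]
eef_rot: [-2.195, -2.226, -0.015]
contact_force: [0.1, -0.4, -0.2]
grip_width: 0.0848
```

```bash
python3 -c "
from h import *
plan([.599,-.022,.15],90)"
```

```text
t 2.6 tcp [ 0.5485 -0.0517  0.2263] yaw 90.8 tilt 1.04 q6 -0.28 grip 0.0848 F [ 0.1 -0.4 -0.2]
  yaw change -180.8 -> spin units 1.005 (16.9 rows) ; shift units after spin [-0.78 -1.26  1.9 ] ; before spin [0.69 1.28 1.92]; q6 est 3.10
  yaw change -0.8 -> spin units 0.005 (0.1 rows) ; shift units after spin [0.71 1.27 1.92] ; before spin [0.69 1.28 1.92]; q6 est -0.04
  yaw change 179.2 -> spin units -0.995 (16.7 rows) ; shift units after spin [-0.78 -1.26  1.9 ] ; before spin [0.69 1.28 1.92]; q6 est -3.18
```

Call:
drive_tool --increments '[[[0.35,0.64,0.5,0.005,85],[0.36,0.63,0.5,0,85],[0,0,0.5,0,85],[0,0,0.4,0,85],[0,0,0,0,85]]]'

```text
clock: 3.22
tcp_pos: [0.601, -0.0158, 0.146]
eef_rot: [-2.203, -2.214, -0.013]
contact_force: [0.1, 0.1, -0.2]
grip_width: 0.0851
```

```bash
python3 -c "
from h import *
plan([.599,-.022,.058],90)
t=snap('top'); s=snap('side')
a=cv2.resize(t[150:250,240:350],None,fx=4,fy=4,interpolation=cv2.INTER_CUBIC)
b=cv2.resize(s[130:240,250:360],(440,440),interpolation=cv2.INTER_CUBIC)[:400]
cv2.imwrite('pics/a1.png',np.hstack([a,b])[...,::-1])"
```

```text
t 3.2 tcp [ 0.601  -0.0158  0.146 ] yaw 90.3 tilt 1.13 q6 -0.19 grip 0.0851 F [ 0.1  0.1 -0.2]
  yaw change -180.3 -> spin units 1.002 (16.8 rows) ; shift units after spin [0.12 0.06 2.2 ] ; before spin [-0.2  -0.03  2.2 ]; q6 est 3.10
  yaw change -0.3 -> spin units 0.002 (0.0 rows) ; shift units after spin [-0.2  -0.03  2.2 ] ; before spin [-0.2  -0.03  2.2 ]; q6 est -0.04
  yaw change 179.7 -> spin units -0.998 (16.8 rows) ; shift units after spin [0.12 0.06 2.2 ] ; before spin [-0.2  -0.03  2.2 ]; q6 est -3.18
```

View pics/a1.png

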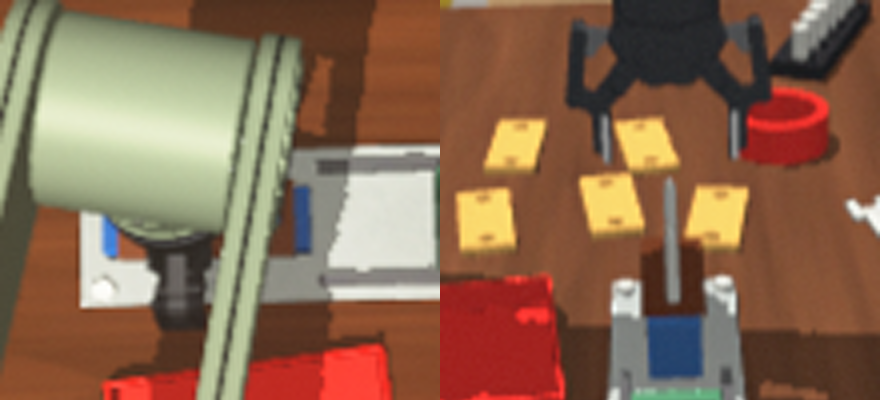

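Call:
drive_tool --increments '[[[-0.1,0,0.5,0.002,85],[-0.06,-0.03,0.5,0,85],[-0.04,0,0.5,0,85],[0,0,0.4,0,85],[0,0,0.2,0,85],[0,0,0,0,85]]]'

```text
clock: 4.08
tcp_pos: [0.6026, -0.0256, 0.062]
eef_rot: [-2.22, -2.209, -0.021]
contact_force: [0.3, 0.5, -0.7]
grip_width: 0.0849
```

```bash
python3 -c "
from h import *
plan([.599,-.022,.058],90)"
```

```text
t 4.1 tcp [ 0.6026 -0.0256  0.062 ] yaw 89.7 tilt 0.94 q6 -0.20 grip 0.0849 F [ 0.3  0.5 -0.7]
  yaw change -179.7 -> spin units 0.998 (16.8 rows) ; shift units after spin [-0.09  0.09  0.1 ] ; before spin [ 0.09 -0.09  0.1 ]; q6 est 3.10
  yaw change 0.3 -> spin units -0.002 (0.0 rows) ; shift units after spin [ 0.09 -0.09  0.1 ] ; before spin [ 0.09 -0.09  0.1 ]; q6 est -0.05
  yaw change 180.3 -> spin units -1.002 (16.8 rows) ; shift units after spin [-0.09  0.09  0.1 ] ; before spin [ 0.09 -0.09  0.1 ]; q6 est -3.19
```

Call:
drive_tool --increments '[[[0.09,-0.08,0.1,-0.002,85],[0,0,0,0,85],[0,0,0,0,40],[0,0,0,0,40],[0,0,0,0,40],[0,0,0,0,40],[0,0,0,0,40],[0,0,0,0,40]]]'

```text
clock: 5.08
tcp_pos: [0.6016, -0.0218, 0.0607]
eef_rot: [-2.216, -2.22, -0.027]
contact_force: [0.9, -0.2, 0.7]
grip_width: 0.0454
```

```bash
python3 -c "
from h import *
plan([.599,-.022,.058],90)"
```

```text
t 5.1 tcp [ 0.6016 -0.0218  0.0607] yaw 90.1 tilt 1.01 q6 -0.20 grip 0.0454 F [ 0.9 -0.2  0.7]
  yaw change -180.1 -> spin units 1.001 (16.8 rows) ; shift units after spin [0.   0.06 0.07] ; before spin [-0.01 -0.06  0.07]; q6 est 3.10
  yaw change -0.1 -> spin units 0.001 (0.0 rows) ; shift units after spin [-0.01 -0.06  0.07] ; before spin [-0.01 -0.06  0.07]; q6 est -0.05
  yaw change 179.9 -> spin units -0.999 (16.8 rows) ; shift units after spin [0.   0.06 0.07] ; before spin [-0.01 -0.06  0.07]; q6 est -3.19
```

Call:
drive_tool --increments '[[[0,0,0,0,40],[0,0,0,0,40],[0,0,0,0,40]]]'

```text
clock: 5.45
tcp_pos: [0.6016, -0.0218, 0.0608]
eef_rot: [-2.216, -2.22, -0.027]
contact_force: [0.5, 0.4, 0.6]
grip_width: 0.0452
```

```bash
python3 -c "
from h import *
plan([.599,-.022,.052],90)
s=snap('side')
b=cv2.resize(s[130:240,250:360],(660,660),interpolation=cv2.INTER_CUBIC)[:600]
cv2.imwrite('pics/a2.png',b[...,::-1])"
```

```text
t 5.5 tcp [ 0.6016 -0.0218  0.0608] yaw 90.1 tilt 1.01 q6 -0.20 grip 0.0452 F [0.5 0.4 0.6]
  yaw change -180.1 -> spin units 1.001 (16.8 rows) ; shift units after spin [0.   0.06 0.22] ; before spin [-0.01 -0.07  0.22]; q6 est 3.10
  yaw change -0.1 -> spin units 0.001 (0.0 rows) ; shift units after spin [-0.01 -0.07  0.22] ; before spin [-0.01 -0.07  0.22]; q6 est -0.05
  yaw change 179.9 -> spin units -0.999 (16.8 rows) ; shift units after spin [0.   0.06 0.22] ; before spin [-0.01 -0.07  0.22]; q6 est -3.19
```

View pics/a2.png

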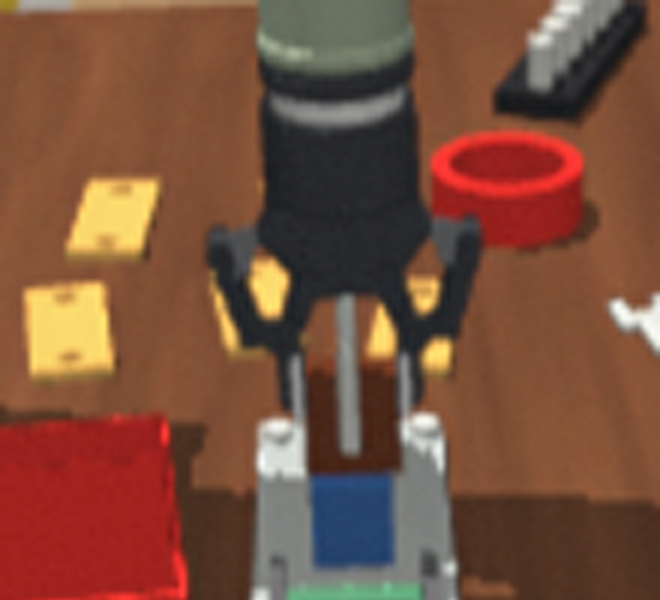

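```bash
python3 -c "
from h import *
s,p,R=cur(); print(R.round(4)); plan([.6016,-.0218,.18],90)"
```

```text
[[-0.0022  1.      0.0087]
 [ 0.9999  0.002   0.0153]
 [ 0.0152  0.0088 -0.9998]]
t 5.5 tcp [ 0.6016 -0.0218  0.0607] yaw 90.1 tilt 1.01 q6 -0.20 grip 0.0459 F [-0.3  0.3 -0. ]
  yaw change -180.1 -> spin units 1.001 (16.8 rows) ; shift units after spin [ 0.05  0.03 -2.98] ; before spin [ 0.05  0.03 -2.98]; q6 est 3.10
  yaw change -0.1 -> spin units 0.001 (0.0 rows) ; shift units after spin [ 0.05  0.03 -2.98] ; before spin [ 0.05  0.03 -2.98]; q6 est -0.05
  yaw change 179.9 -> spin units -0.999 (16.8 rows) ; shift units after spin [ 0.05  0.03 -2.98] ; before spin [ 0.05  0.03 -2.98]; q6 est -3.19
```

Call:
drive_tool --increments '[[[0,0,-0.2,0,30],[0,0,-0.3,0,30],[0,0,0,0,30]]]'

```text
clock: 5.88
tcp_pos: [0.6009, -0.0221, 0.0815]
eef_rot: [-2.215, -2.22, -0.026]
contact_force: [-0.4, -0.1, -1.5]
grip_width: 0.0455
```

```bash
python3 -c "
from h import *
s,p,R=cur(); print(R.round(4)); plan([.6016,-.0218,.18],90)
s=snap('side')
b=cv2.resize(s[130:240,250:360],(660,660),interpolation=cv2.INTER_CUBIC)[:600]
cv2.imwrite('pics/a3.png',b[...,::-1])"
```

```text
[[-0.0022  1.      0.0077]
 [ 0.9999  0.002   0.0153]
 [ 0.0153  0.0077 -0.9999]]
t 5.9 tcp [ 0.6009 -0.0221  0.0815] yaw 90.1 tilt 0.98 q6 -0.20 grip 0.0455 F [-0.4 -0.1 -1.5]
  yaw change -180.1 -> spin units 1.001 (16.8 rows) ; shift units after spin [ 0.03  0.   -2.46] ; before spin [ 0.04  0.04 -2.46]; q6 est 3.10
  yaw change -0.1 -> spin units 0.001 (0.0 rows) ; shift units after spin [ 0.04  0.04 -2.46] ; before spin [ 0.04  0.04 -2.46]; q6 est -0.04
  yaw change 179.9 -> spin units -0.999 (16.8 rows) ; shift units after spin [ 0.03  0.   -2.46] ; before spin [ 0.04  0.04 -2.46]; q6 est -3.19
```

View pics/a3.png

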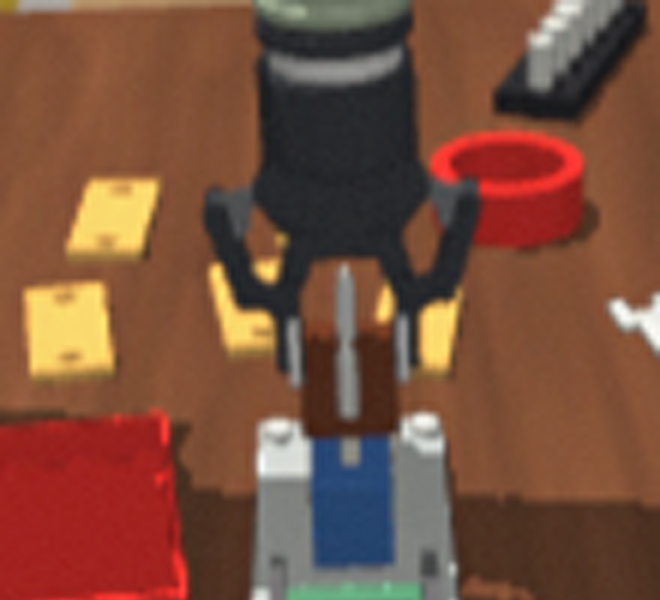

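The worn shim is held and rising off the studs: its lower edge now shows about 20 mm above the pedestal.

Call:
drive_tool --increments '[[[0.01,0.01,-0.5,0,30],[0.01,0.01,-0.5,0,30],[0.01,0.01,-0.6,0,30],[0.01,0.01,-0.6,0,30],[0,0,-0.3,0,30],[-0.1,-0.5,0,0,30],[-0.15,-0.8,0,0,30],[-0.15,-0.8,0,0,30],[-0.15,-0.8,0,0,30],[-0.1,-0.6,0,0,30],[0,-0.3,0,0,30],[0,0,0,0,30]]]'

```text
clock: 7.42
tcp_pos: [0.4455, -0.0487, 0.1891]
eef_rot: [-2.217, -2.223, -0.028]
contact_force: [-0.3, -0.9, -1.8]
grip_width: 0.046
```

```bash
python3 -c "
from h import *
plan([.446,-.05,.012],96.2)"
```

```text
t 7.4 tcp [ 0.4455 -0.0487  0.1891] yaw 90.2 tilt 1.05 q6 -0.32 grip 0.0460 F [-0.3 -0.9 -1.8]
  yaw change -174.0 -> spin units 0.966 (16.3 rows) ; shift units after spin [-0.03 -0.06  4.43] ; before spin [-0.1  -0.04  4.43]; q6 est 2.92
  yaw change 6.0 -> spin units -0.034 (0.6 rows) ; shift units after spin [-0.1  -0.04  4.43] ; before spin [-0.1  -0.04  4.43]; q6 est -0.22
  yaw change 186.0 -> spin units -1.034 (17.4 rows) ; shift units after spin [-0.03 -0.06  4.43] ; before spin [-0.1  -0.04  4.43]; q6 est -3.37
```

Call:
drive_tool --increments '[[[-0.02,0,0.7,-0.034,30],[-0.02,0,0.8,0,30],[-0.02,-0.01,0.8,0,30],[-0.02,-0.01,0.8,0,30],[-0.02,-0.01,0.6,0,30],[0,0,0.3,0,30],[0,0,0.15,0,30],[0,0,0.1,0,30],[0,0,0,0,64],[0,0,0,0,64],[0,0,0,0,64]]]'

```text
clock: 8.8
tcp_pos: [0.4623, -0.0527, 0.0207]
eef_rot: [2.078, 2.332, 0.044]
contact_force: [-0.3, 0.6, -0.0]
grip_width: 0.0642
```

```bash
python3 -c "
from h import *
plan([.6401,.1862,.1],82.4)"
```

```text
t 8.8 tcp [ 0.4623 -0.0527  0.0207] yaw 96.6 tilt 1.93 q6 -0.44 grip 0.0642 F [-0.3  0.6 -0. ]
  yaw change -194.2 -> spin units 1.079 (18.1 rows) ; shift units after spin [-6.5  -3.55 -2.14] ; before spin [ 5.43  5.16 -1.78]; q6 est 3.54
  yaw change -14.2 -> spin units 0.079 (1.3 rows) ; shift units after spin [ 6.52  3.68 -1.82] ; before spin [ 5.43  5.16 -1.78]; q6 est 0.40
  yaw change 165.8 -> spin units -0.921 (15.5 rows) ; shift units after spin [-6.5  -3.55 -2.14] ; before spin [ 5.43  5.16 -1.78]; q6 est -2.74
```

Call:
drive_tool --increments '[[[0,0,-0.5,0,64],[0,0,-0.8,0,64],[0,0,-0.8,0,85],[0,0,-0.8,0,85],[0,0,-0.5,0,85],[0,0,0,0.04,85],[0,0,0,0.039,85]]]'

```text
clock: 9.68
tcp_pos: [0.459, -0.0546, 0.1649]
eef_rot: [2.357, 2.046, 0.054]
contact_force: [0.5, -0.2, 0.3]
grip_width: 0.0851
```

```bash
python3 -c "
from h import *
print(cur()[2].round(4));plan([.6401,.1862,.1],82.4)"
```

```text
[[ 0.1403  0.9893  0.0393]
 [ 0.99   -0.1407  0.0071]
 [ 0.0125  0.0379 -0.9992]]
t 9.7 tcp [ 0.459  -0.0546  0.1649] yaw 81.9 tilt 2.29 q6 -0.19 grip 0.0851 F [ 0.5 -0.2  0.3]
  yaw change -179.5 -> spin units 0.997 (16.8 rows) ; shift units after spin [-6.58 -3.75  1.4 ] ; before spin [6.57 3.57 1.84]; q6 est 3.55
  yaw change 0.5 -> spin units -0.003 (0.0 rows) ; shift units after spin [6.54 3.62 1.84] ; before spin [6.57 3.57 1.84]; q6 est 0.41
  yaw change 180.5 -> spin units -1.003 (16.9 rows) ; shift units after spin [-6.58 -3.75  1.4 ] ; before spin [6.57 3.57 1.84]; q6 est -2.73
```

Call:
drive_tool --increments '[[[0.6,0.35,0.1,0,85],[0.7,0.35,0.1,0,85],[0.7,0.38,0.1,0,85],[0.7,0.38,0.1,0,85],[0.7,0.38,0.1,0,85],[0.7,0.38,0.1,0,85],[0.7,0.38,0.1,0,85],[0.7,0.38,0.1,0,85],[0.6,0.35,0.2,0,85],[0.3,0.2,0.2,0,85],[0.1,0.1,0.2,0,85],[0,0,0,0,85]]]'

```text
clock: 11.18
tcp_pos: [0.6491, 0.1881, 0.1214]
eef_rot: [2.354, 2.036, 0.061]
contact_force: [-0.1, 0.2, -0.3]
grip_width: 0.0849
```

```bash
cat >> h.py <<'E'
def shims(n='top'):
    im=snap(n); o=[]
    for c,a,ct in blobs(mask(im,'brass'),600,1000):
        y,cc,ab=yaw_of(n,ct,.008); print('shim',onz(n,c,.008)[0,:2].round(4),'yaw %.1f'%y,np.round(ab,0))
E
python3 -c "
from h import *
print(cur()[2].round(4)[:,2]);plan([.6401,.1862,.02],82.4)
shims(); im=snap('top','tray1'); cv2.imwrite('pics/tray1.png',cv2.resize(im[170:310,100:440],None,fx=2,fy=2)[...,::-1])"
```

```text
[ 0.0482  0.0043 -0.9988]
t 11.2 tcp [0.6491 0.1881 0.1214] yaw 81.7 tilt 2.77 q6 0.30 grip 0.0849 F [-0.1  0.2 -0.3]
  yaw change -179.3 -> spin units 0.996 (16.8 rows) ; shift units after spin [0.05 0.1  2.54] ; before spin [-0.11 -0.33  2.52]; q6 est 3.56
  yaw change 0.7 -> spin units -0.004 (0.1 rows) ; shift units after spin [-0.1  -0.34  2.52] ; before spin [-0.11 -0.33  2.52]; q6 est 0.42
  yaw change 180.7 -> spin units -1.004 (16.9 rows) ; shift units after spin [0.05 0.1  2.54] ; before spin [-0.11 -0.33  2.52]; q6 est -2.72
```

View pics/tray1.png

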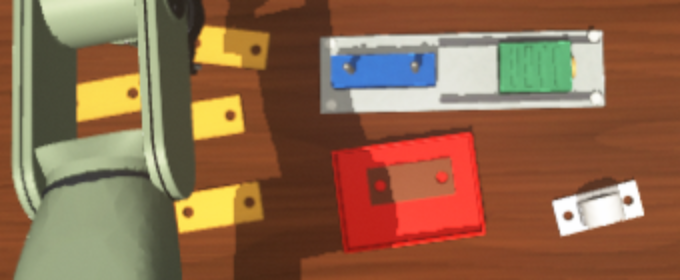

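The worn shim lies flat in the red tray, around (410,180) in this crop. The pedestal and studs are clear.

Call:
drive_tool --increments '[[[-0.04,-0.1,0.25,-0.004,85],[-0.04,-0.1,0.25,0,85],[-0.02,-0.05,0.25,0,85],[0,-0.03,0.25,0,85],[0,-0.02,0.25,0,85],[0,0,0.25,0,85],[0,0,0.25,0,85],[0,0,0.25,0,85],[0,0,0,0,85]]]'

```text
clock: 12.4
tcp_pos: [0.6392, 0.1842, 0.0358]
eef_rot: [2.343, 2.049, 0.06]
contact_force: [0.1, 0.7, -0.6]
grip_width: 0.0853
```

```bash
python3 -c "
from h import *
print(cur()[2].round(4)[:,2]);plan([.6401,.1862,.002],82.4)"
```

```text
[ 0.048   0.0039 -0.9988]
t 12.4 tcp [0.6392 0.1842 0.0358] yaw 82.4 tilt 2.76 q6 0.29 grip 0.0853 F [ 0.1  0.7 -0.6]
  yaw change -180.0 -> spin units 1.000 (16.8 rows) ; shift units after spin [-0.06 -0.06  0.84] ; before spin [ 0.04 -0.02  0.85]; q6 est 3.56
  yaw change 0.0 -> spin units -0.000 (0.0 rows) ; shift units after spin [ 0.04 -0.02  0.85] ; before spin [ 0.04 -0.02  0.85]; q6 est 0.42
  yaw change 180.0 -> spin units -1.000 (16.8 rows) ; shift units after spin [-0.06 -0.06  0.84] ; before spin [ 0.04 -0.02  0.85]; q6 est -2.72
```

Call:
drive_tool --increments '[[[0.04,-0.02,0.3,0,85],[0,-0.01,0.3,0,85],[0,0,0.25,0,85],[0,0,0.06,0,85],[0,0,0,0,85]]]'

```text
clock: 13.02
tcp_pos: [0.6405, 0.1863, -0.0028]
eef_rot: [2.342, 2.049, 0.061]
contact_force: [-0.8, -1.0, -0.4]
grip_width: 0.0849
```

```bash
python3 -c "
from h import *
print(cur()[2].round(4)[:,2]);plan([.6401,.1862,.001],82.4)"
```

```text
[ 0.0488  0.0041 -0.9988]
t 13.0 tcp [ 0.6405  0.1863 -0.0028] yaw 82.4 tilt 2.81 q6 0.29 grip 0.0849 F [-0.8 -1.  -0.4]
  yaw change -180.0 -> spin units 1.000 (16.8 rows) ; shift units after spin [ 0.    0.01 -0.1 ] ; before spin [-0.  -0.  -0.1]; q6 est 3.56
  yaw change 0.0 -> spin units -0.000 (0.0 rows) ; shift units after spin [-0.  -0.  -0.1] ; before spin [-0.  -0.  -0.1]; q6 est 0.42
  yaw change 180.0 -> spin units -1.000 (16.8 rows) ; shift units after spin [ 0.    0.01 -0.1 ] ; before spin [-0.  -0.  -0.1]; q6 est -2.72
```

Call:
drive_tool --increments '[[[0,0,-0.1,0,85],[0,0,0,0,30],[0,0,0,0,30],[0,0,0,0,30],[0,0,0,0,30],[0,0,0,0,30],[0,0,0,0,30],[0,0,0,0,30],[0,0,0,0,30]]]'

```text
clock: 14.15
tcp_pos: [0.6416, 0.1866, 0.0037]
eef_rot: [2.341, 2.048, 0.066]
contact_force: [0.0, -0.5, 1.8]
grip_width: 0.0441
```

Call:
drive_tool --increments '[[[0,0,-0.3,0,30],[0,0,-0.4,0,30],[0,0,-0.4,0,30],[0,0,-0.4,0,30],[0,0,-0.4,0,30],[0,0,-0.4,0,30],[0,0,-0.4,0,30],[0,0,-0.4,0,30],[0,0,-0.4,0,30],[0,0,-0.4,0,30],[0,0,-0.3,0,30],[0,0,0,0,30]]]'

```text
clock: 15.65
tcp_pos: [0.6326, 0.1858, 0.1847]
eef_rot: [2.34, 2.047, 0.069]
contact_force: [0.1, 0.2, -0.6]
grip_width: 0.0444
```

```bash
python3 -c "
from h import *
print(cur()[2].round(4)[:,2]);plan([.599,-.022,.17],90)
t=cv2.imread('pics/top0.png')
im=snap('side','s5')
# bed refit from tray1-time view
im=snap('top'); m=mask(im,'blue'); 
for c,a,ct in blobs(m,100): print(c.round(1),a,onz('top',c,.06),yaw_of('top',ct,.06))
"
```

```text
[ 0.0545  0.005  -0.9985]
t 15.7 tcp [0.6326 0.1858 0.1847] yaw 82.4 tilt 3.14 q6 0.29 grip 0.0444 F [ 0.1  0.2 -0.6]
  yaw change -172.4 -> spin units 0.958 (16.1 rows) ; shift units after spin [5.19 0.82 0.47] ; before spin [-5.26 -0.16  0.29]; q6 est 3.11
  yaw change 7.6 -> spin units -0.042 (0.7 rows) ; shift units after spin [-5.2  -0.86  0.26] ; before spin [-5.26 -0.16  0.29]; q6 est -0.04
  yaw change 187.6 -> spin units -1.042 (17.5 rows) ; shift units after spin [5.19 0.82 0.47] ; before spin [-5.26 -0.16  0.29]; q6 est -3.18
[291.1 204.9] 823.0 [[ 0.598603   -0.02264348  0.06      ]] (88.48279571533203, (598.37646484375, -23.45061492919922), (127.2528076171875, 40.01054763793945))
```

```bash
python3 -c "
from h import *
s=cv2.imread('pics/s5.png')
cv2.imwrite('pics/s5z.png',cv2.resize(s[90:230,220:380],None,fx=4,fy=4,interpolation=cv2.INTER_CUBIC))
im=snap('top'); c=max(blobs(mask(im,'blue'),100),key=lambda b:b[1])[2]
f=np.zeros((400,640),np.uint8); cv2.drawContours(f,[c],-1,1,-1); p=np.argwhere(f)[:,::-1]
w=onz('top',p,.06)[:,:2]; u,s_,v=np.linalg.svd(w-w.mean(0),full_matrices=False); print(w.mean(0),v[0],np.degrees(np.arctan2(v[0,1],v[0,0])))
"
```

```text
[ 0.59866746 -0.02249613] [ 7.96286747e-04 -9.99999683e-01] -89.95437612528485
```

View pics/s5z.png

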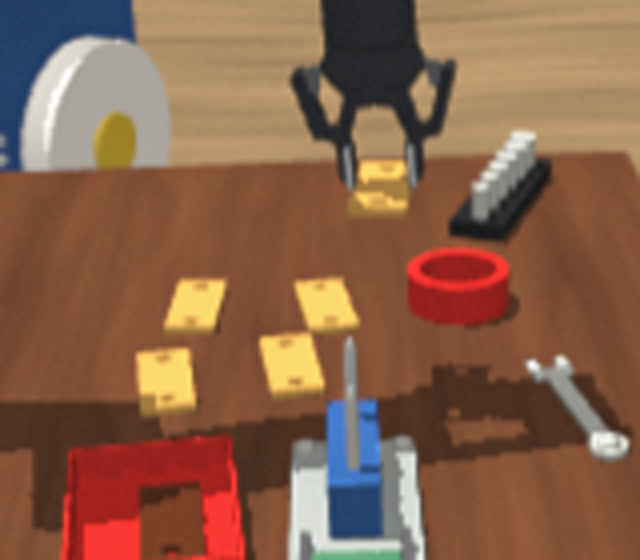

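The shim is held level between the fingers at about (380,190). I'll carry it to above the studs.

Call:
drive_tool --increments '[[[-0.4,0,0,-0.021,30],[-0.5,-0.08,0,-0.021,30],[-0.5,-0.08,0,0,30],[-0.5,-0.08,0,0,30],[-0.5,-0.08,0,0,30],[-0.5,-0.08,0,0,30],[-0.5,-0.08,0,0,30],[-0.5,-0.08,0,0,30],[-0.5,-0.08,0,0,30],[-0.5,-0.08,0,0,30],[-0.3,-0.08,0,0,30],[0,0,0,0,30]]]'

```text
clock: 17.3
tcp_pos: [0.5919, -0.0353, 0.1755]
eef_rot: [2.202, 2.199, 0.053]
contact_force: [-0.2, 0.1, -1.4]
grip_width: 0.0439
```

```bash
python3 -c "
from h import *
print(cur()[2].round(4)[:,2]);plan([.599,-.0225,.15],90)
"
```

```text
[ 0.0442  0.0036 -0.999 ]
t 17.3 tcp [ 0.5919 -0.0353  0.1755] yaw 89.9 tilt 2.54 q6 -0.21 grip 0.0439 F [-0.2  0.1 -1.4]
  yaw change -179.9 -> spin units 1.000 (16.8 rows) ; shift units after spin [-0.32 -0.21  0.63] ; before spin [0.32 0.15 0.65]; q6 est 3.10
  yaw change 0.1 -> spin units -0.000 (0.0 rows) ; shift units after spin [0.32 0.15 0.65] ; before spin [0.32 0.15 0.65]; q6 est -0.04
  yaw change 180.1 -> spin units -1.000 (16.8 rows) ; shift units after spin [-0.32 -0.21  0.63] ; before spin [0.32 0.15 0.65]; q6 est -3.18
```

Call:
drive_tool --increments '[[[0.16,0.08,0.2,0,30],[0.12,0.07,0.2,0,30],[0.04,0.02,0.15,0,30],[0,0,0,0,30],[0,0,0,0,30]]]'

```text
clock: 17.92
tcp_pos: [0.6, -0.0186, 0.1514]
eef_rot: [2.2, 2.204, 0.053]
contact_force: [0.2, 0.1, -1.7]
grip_width: 0.0441
```

```bash
python3 -c "
from h import *
print(cur()[2].round(4)[:,2]);plan([.5995,-.0225,.065],90)
s=snap('side');cv2.imwrite('pics/s6.png',cv2.resize(s[130:240,250:360],(660,660),interpolation=cv2.INTER_CUBIC)[:600,:,::-1])
"
```

```text
[ 0.0428  0.0052 -0.9991]
t 17.9 tcp [ 0.6    -0.0186  0.1514] yaw 90.1 tilt 2.47 q6 -0.19 grip 0.0441 F [ 0.2  0.1 -1.7]
  yaw change -180.1 -> spin units 1.001 (16.8 rows) ; shift units after spin [ 0.09 -0.08  2.16] ; before spin [-0.11 -0.11  2.16]; q6 est 3.10
  yaw change -0.1 -> spin units 0.001 (0.0 rows) ; shift units after spin [-0.11 -0.11  2.16] ; before spin [-0.11 -0.11  2.16]; q6 est -0.04
  yaw change 179.9 -> spin units -0.999 (16.8 rows) ; shift units after spin [ 0.09 -0.08  2.16] ; before spin [-0.11 -0.11  2.16]; q6 est -3.18
```

View pics/s6.png

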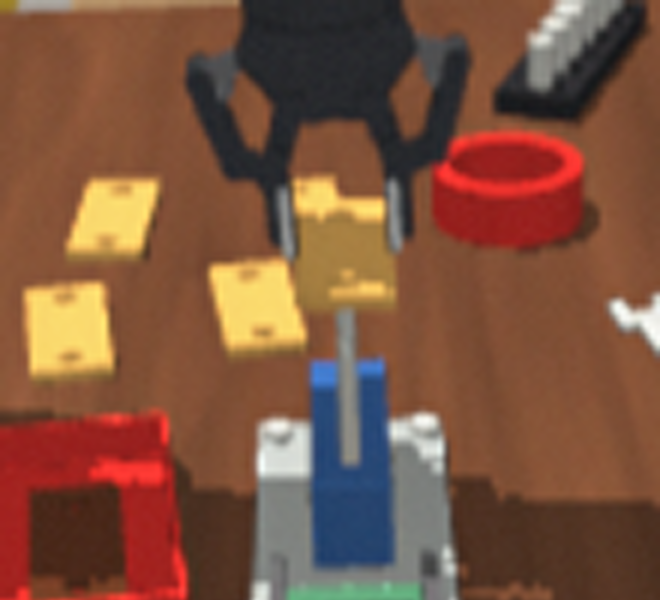

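The held shim is centred over the near stud, which stands at column 346 in the crop. I'll nudge it and then go down gently.

Call:
drive_tool --increments '[[[-0.09,-0.02,0,0.001,30],[0,0,0.1,0,30],[0,-0.01,0.15,0,30],[0,0,0.1,0,30],[0,0,0,0,30]]]'

```text
clock: 18.6
tcp_pos: [0.5994, -0.023, 0.1368]
eef_rot: [2.204, 2.199, 0.053]
contact_force: [-0.6, -0.1, -1.5]
grip_width: 0.0443
```

```bash
python3 -c "
from h import *
print(cur()[2].round(4)[:,2]);plan([.5995,-.0225,.065],90)
"
```

```text
[ 0.0435  0.005  -0.999 ]
t 18.6 tcp [ 0.5994 -0.023   0.1368] yaw 89.9 tilt 2.51 q6 -0.19 grip 0.0443 F [-0.6 -0.1 -1.5]
  yaw change -179.9 -> spin units 0.999 (16.8 rows) ; shift units after spin [-0.02 -0.08  1.79] ; before spin [ 0.   -0.08  1.79]; q6 est 3.10
  yaw change 0.1 -> spin units -0.001 (0.0 rows) ; shift units after spin [ 0.   -0.08  1.79] ; before spin [ 0.   -0.08  1.79]; q6 est -0.04
  yaw change 180.1 -> spin units -1.001 (16.8 rows) ; shift units after spin [-0.02 -0.08  1.79] ; before spin [ 0.   -0.08  1.79]; q6 est -3.18
```

Call:
drive_tool --increments '[[[0,-0.01,0.15,0,30],[0,-0.01,0.2,0,30],[0,-0.01,0.2,0,30],[0,-0.01,0.2,0,30],[0,-0.01,0.2,0,30],[0,0,0,0,30]]]'

```text
clock: 19.35
tcp_pos: [0.5985, -0.0226, 0.0953]
eef_rot: [2.205, 2.2, 0.052]
contact_force: [0.3, 0.3, -1.5]
grip_width: 0.0445
```

```bash
python3 -c "
from h import *
print(cur()[2].round(4)[:,2]);plan([.5995,-.0225,.065],90)
s=snap('side');cv2.imwrite('pics/s7.png',cv2.resize(s[130:240,250:360],(660,660),interpolation=cv2.INTER_CUBIC)[:600,:,::-1])
"
```

```text
[ 0.042   0.0053 -0.9991]
t 19.4 tcp [ 0.5985 -0.0226  0.0953] yaw 89.9 tilt 2.43 q6 -0.19 grip 0.0445 F [ 0.3  0.3 -1.5]
  yaw change -179.9 -> spin units 0.999 (16.8 rows) ; shift units after spin [-0.01 -0.06  0.76] ; before spin [-0.   -0.01  0.76]; q6 est 3.10
  yaw change 0.1 -> spin units -0.001 (0.0 rows) ; shift units after spin [-0.   -0.01  0.76] ; before spin [-0.   -0.01  0.76]; q6 est -0.04
  yaw change 180.1 -> spin units -1.001 (16.8 rows) ; shift units after spin [-0.01 -0.06  0.76] ; before spin [-0.   -0.01  0.76]; q6 est -3.19
```

View pics/s7.png

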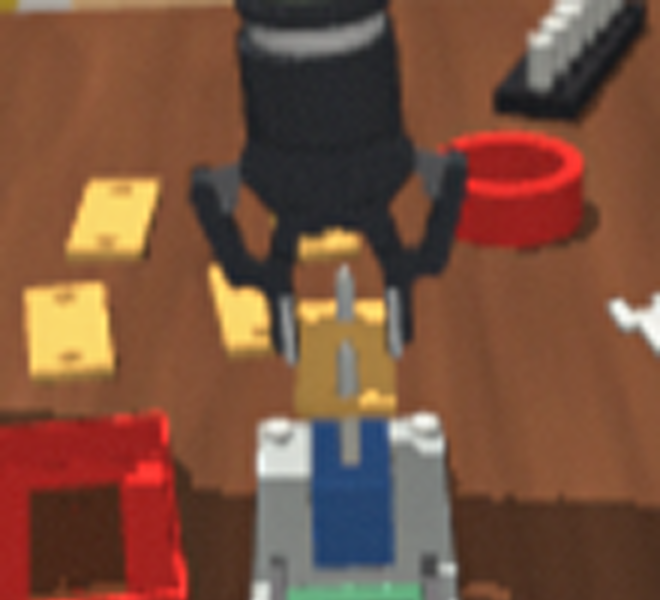

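Both stud tips show through the holes with no side force, so the shim is threaded. Lower it, release and rise.

Call:
drive_tool --increments '[[[0,-0.01,0.25,0,30],[0,0,0.25,0,30],[0,-0.01,0.2,0,30],[0,0,0.04,0,30],[0,0,0,0,60],[0,0,0,0,85],[0,0,0,0,85],[0,0,0,0,85],[0,0,0,0,85]]]'

```text
clock: 20.52
tcp_pos: [0.6019, -0.023, 0.0668]
eef_rot: [2.201, 2.196, 0.058]
contact_force: [-0.1, 0.5, -0.1]
grip_width: 0.0849
```

Call:
drive_tool --increments '[[[0,0.01,-0.3,0,85],[0,0.02,-0.4,0,85],[0,0.02,-0.4,0,85],[0,0.02,-0.4,0,85],[0,0.02,-0.4,0,85],[0,0.02,-0.4,0,85],[0,0,-0.2,0,85],[0,0,0,0,85]]]'

```text
clock: 21.52
tcp_pos: [0.6028, -0.0237, 0.1769]
eef_rot: [2.198, 2.193, 0.062]
contact_force: [0.2, 0.0, 0.0]
grip_width: 0.0852
```

```bash
python3 -c "
from h import *
print(cur()[2].round(4)[:,2]);plan([.5449,.2196,.09],97.5)
shims()
s=snap('side')
for c,a,ct in blobs(mask(s,'brass'),20):
    if c[1]>140: print(c.round(1),a)
print(proj('side',[[.5987,-.0225,.068],[.5987,.0325,.068],[.5987,-.0775,.068]]).round(1))
"
```

```text
[ 0.0536  0.0031 -0.9986]
t 21.5 tcp [ 0.6028 -0.0237  0.1769] yaw 89.9 tilt 3.08 q6 -0.19 grip 0.0852 F [0.2 0.  0. ]
  yaw change -172.4 -> spin units 0.958 (16.1 rows) ; shift units after spin [-6.23  0.53  2.18] ; before spin [ 6.07 -1.58  2.11]; q6 est 3.39
  yaw change 7.6 -> spin units -0.042 (0.7 rows) ; shift units after spin [ 6.21 -0.76  2.15] ; before spin [ 6.07 -1.58  2.11]; q6 est 0.25
  yaw change 187.6 -> spin units -1.042 (17.5 rows) ; shift units after spin [-6.23  0.53  2.18] ; before spin [ 6.07 -1.58  2.11]; q6 est -2.89
shim [0.4484 0.3582] yaw 86.7 [109.  48.]
shim [0.5449 0.2196] yaw -82.4 [110.  48.]
shim [0.5767 0.3475] yaw -81.2 [110.  48.]
[ 23.4 314.8] 36.0
[  9.4 312.2] 25.0
[260.8 184.5] 162.0
[292.5 180.6] 164.0
[301.  165.5] 126.0
[268.5 165.7] 124.0
[[307.6 197.8]
 [307.4 189.3]
 [307.9 206.9]]
```

Call:
drive_tool --increments '[[[0.4,-0.1,0.1,-0.021,85],[0.6,-0.15,0.1,-0.021,85],[0.6,-0.08,0.1,0,85],[0.6,-0.08,0.1,0,85],[0.6,-0.08,0.1,0,85],[0.6,-0.08,0.1,0,85],[0.6,-0.08,0.1,0,85],[0.6,-0.08,0.1,0,85],[0.6,-0.06,0.1,0,85],[0.5,-0.06,0.1,0,85],[0.3,0,0.1,0,85],[0,0,0,0,85]]]'

```text
clock: 23.12
tcp_pos: [0.5316, 0.2169, 0.1146]
eef_rot: [2.057, 2.349, 0.029]
contact_force: [0.7, -0.2, 0.2]
grip_width: 0.0851
```

```bash
python3 -c "
from h import *
print(cur()[2].round(4)[:,2]);plan([.5449,.2196,.03],97.5)
"
```

```text
[ 0.0266  0.0011 -0.9996]
t 23.1 tcp [0.5316 0.2169 0.1146] yaw 97.6 tilt 1.52 q6 0.11 grip 0.0851 F [ 0.7 -0.2  0.2]
  yaw change -180.1 -> spin units 1.000 (16.8 rows) ; shift units after spin [-0.02 -0.39  2.1 ] ; before spin [0.03 0.28 2.12]; q6 est 3.40
  yaw change -0.1 -> spin units 0.000 (0.0 rows) ; shift units after spin [0.03 0.28 2.12] ; before spin [0.03 0.28 2.12]; q6 est 0.25
  yaw change 179.9 -> spin units -1.000 (16.8 rows) ; shift units after spin [-0.02 -0.39  2.1 ] ; before spin [0.03 0.28 2.12]; q6 est -2.89
```

Call:
drive_tool --increments '[[[0.02,0.1,0.2,0,85],[0.01,0.1,0.3,0,85],[0,0.08,0.3,0,85],[0,0,0.3,0,85],[0,0,0.3,0,85],[0,0,0.3,0,85],[0,0,0.25,0,85],[0,0,0.15,0,85],[0,0,0,0,85]]]'

```text
clock: 24.25
tcp_pos: [0.5458, 0.2171, 0.0237]
eef_rot: [2.061, 2.346, 0.025]
contact_force: [0.0, 0.5, -0.2]
grip_width: 0.085
```

```bash
python3 -c "
from h import *
print(cur()[2].round(4)[:,2]);plan([.5449,.2196,.0015],97.5)
"
```

```text
[ 2.450e-02 -3.000e-04 -9.997e-01]
t 24.2 tcp [0.5458 0.2171 0.0237] yaw 97.4 tilt 1.41 q6 0.11 grip 0.0850 F [ 0.   0.5 -0.2]
  yaw change -179.9 -> spin units 1.000 (16.8 rows) ; shift units after spin [-0.06 -0.    0.56] ; before spin [ 0.07 -0.03  0.55]; q6 est 3.40
  yaw change 0.1 -> spin units -0.000 (0.0 rows) ; shift units after spin [ 0.07 -0.03  0.55] ; before spin [ 0.07 -0.03  0.55]; q6 est 0.26
  yaw change 180.1 -> spin units -1.000 (16.8 rows) ; shift units after spin [-0.06 -0.    0.56] ; before spin [ 0.07 -0.03  0.55]; q6 est -2.89
```

Call:
drive_tool --increments '[[[0.06,-0.02,0.2,0,85],[0.01,-0.01,0.2,0,85],[0,0,0.1,0,85],[0,0,0,0,85],[0,0,0,0,30],[0,0,0,0,30],[0,0,0,0,30],[0,0,0,0,30],[0,0,0,0,30],[0,0,0,0,30],[0,0,0,0,30],[0,0,0,0,30]]]'

```text
clock: 25.75
tcp_pos: [0.5458, 0.2204, 0.0045]
eef_rot: [2.059, 2.345, 0.028]
contact_force: [-0.1, -0.4, 1.5]
grip_width: 0.0436
```

Call:
drive_tool --increments '[[[0,0,-0.25,0,30],[0,0,-0.35,0,30],[0,0,-0.35,0,30],[0,0,-0.35,0,30],[0,0,-0.35,0,30],[0,0,-0.35,0,30],[0,0,-0.35,0,30],[0,0,-0.35,0,30],[0,0,-0.35,0,30],[0,0,-0.35,0,30],[0,0,-0.35,0,30],[0,0,-0.25,0,30]]]'

```text
clock: 27.25
tcp_pos: [0.5409, 0.2202, 0.1755]
eef_rot: [2.059, 2.345, 0.029]
contact_force: [-0.4, -0.1, -2.0]
grip_width: 0.0438
```

```bash
python3 -c "
from h import *
print(cur()[2].round(4)[:,2]);plan([.599,-.0227,.165],90)
s=snap('side')
for c,a,ct in blobs(mask(s,'brass'),20):
    if c[1]>140 and c[0]>100: print(c.round(1),a)
"
```

```text
[ 2.780e-02  5.000e-04 -9.996e-01]
t 27.2 tcp [0.5409 0.2202 0.1755] yaw 97.4 tilt 1.59 q6 0.11 grip 0.0438 F [-0.4 -0.1 -2. ]
  yaw change -187.4 -> spin units 1.041 (17.5 rows) ; shift units after spin [ 6.07 -1.46  0.2 ] ; before spin [-6.21  0.65  0.3 ]; q6 est 3.11
  yaw change -7.4 -> spin units 0.041 (0.7 rows) ; shift units after spin [-6.07  1.44  0.32] ; before spin [-6.21  0.65  0.3 ]; q6 est -0.04
  yaw change 172.6 -> spin units -0.959 (16.1 rows) ; shift units after spin [ 6.07 -1.46  0.2 ] ; before spin [-6.21  0.65  0.3 ]; q6 est -3.18
[307.7 198.2] 199.0
[260.8 184.4] 161.0
[301.  165.6] 127.0
[268.5 165.8] 126.0
```

The blob at (307.7,198.2) matches the predicted position of shim 1 flat on the pedestal, so that one is placed. Carry the second.

Call:
drive_tool --increments '[[[-0.4,0.05,0,0.02,30],[-0.6,0.1,0,0.021,30],[-0.6,0.15,0.02,0,30],[-0.6,0.15,0.02,0,30],[-0.6,0.15,0.02,0,30],[-0.6,0.15,0.02,0,30],[-0.6,0.15,0.02,0,30],[-0.6,0.15,0.02,0,30],[-0.6,0.15,0.02,0,30],[-0.4,0.12,0.02,0,30],[-0.25,0.1,0,0,30],[0,0,0,0,30]]]'

```text
clock: 28.8
tcp_pos: [0.5965, -0.0318, 0.1642]
eef_rot: [2.245, 2.179, 0.015]
contact_force: [0.0, -0.2, -2.2]
grip_width: 0.0436
```

```bash
python3 -c "
from h import *
print(cur()[2].round(4)[:,2]);plan([.599,-.0218,.14],90)
"
```

```text
[ 0.0158 -0.0027 -0.9999]
t 28.8 tcp [ 0.5965 -0.0318  0.1642] yaw 88.3 tilt 0.92 q6 -0.17 grip 0.0436 F [ 0.  -0.2 -2.2]
  yaw change -178.3 -> spin units 0.990 (16.7 rows) ; shift units after spin [-0.25 -0.07  0.61] ; before spin [0.25 0.05 0.61]; q6 est 3.11
  yaw change 1.7 -> spin units -0.010 (0.2 rows) ; shift units after spin [0.25 0.05 0.61] ; before spin [0.25 0.05 0.61]; q6 est -0.04
  yaw change 181.7 -> spin units -1.010 (17.0 rows) ; shift units after spin [-0.25 -0.07  0.61] ; before spin [0.25 0.05 0.61]; q6 est -3.18
```

Call:
drive_tool --increments '[[[0.1,0.03,0.15,-0.01,30],[0.08,0.02,0.15,0,30],[0.03,0,0.15,0,30],[0,0,0.1,0,30],[0,0,0,0,30],[0,0,0,0,30]]]'

```text
clock: 29.55
tcp_pos: [0.5981, -0.0198, 0.14]
eef_rot: [2.206, 2.222, 0.014]
contact_force: [0.1, -0.4, -1.8]
grip_width: 0.0439
```

```bash
python3 -c "
from h import *
print(cur()[2].round(4)[:,2]);plan([.599,-.0218,.075],90)
"
```

```text
[ 0.0139 -0.0013 -0.9999]
t 29.6 tcp [ 0.5981 -0.0198  0.14  ] yaw 90.4 tilt 0.80 q6 -0.19 grip 0.0439 F [ 0.1 -0.4 -1.8]
  yaw change -180.4 -> spin units 1.002 (16.9 rows) ; shift units after spin [ 0.05 -0.04  1.62] ; before spin [-0.05 -0.    1.63]; q6 est 3.10
  yaw change -0.4 -> spin units 0.002 (0.0 rows) ; shift units after spin [-0.05 -0.    1.63] ; before spin [-0.05 -0.    1.63]; q6 est -0.04
  yaw change 179.6 -> spin units -0.998 (16.8 rows) ; shift units after spin [ 0.05 -0.04  1.62] ; before spin [-0.05 -0.    1.63]; q6 est -3.18
```

Call:
drive_tool --increments '[[[-0.05,0.02,0.05,0.002,30],[0,0,0.15,0,30],[0,-0.01,0.2,0,30],[0,0,0.2,0,30],[0,-0.01,0.2,0,30],[0,0,0.2,0,30],[0,0,0,0,30]]]'

```text
clock: 30.42
tcp_pos: [0.5984, -0.0223, 0.0967]
eef_rot: [2.215, 2.214, 0.013]
contact_force: [0.4, -0.5, -1.3]
grip_width: 0.0438
```

```bash
python3 -c "
from h import *
print(cur()[2].round(4)[:,2]);plan([.599,-.0218,.075],90)
"
```

```text
[ 0.0131 -0.0013 -0.9999]
t 30.4 tcp [ 0.5984 -0.0223  0.0967] yaw 90.0 tilt 0.75 q6 -0.18 grip 0.0438 F [ 0.4 -0.5 -1.3]
  yaw change -180.0 -> spin units 1.000 (16.8 rows) ; shift units after spin [-0.01 -0.02  0.54] ; before spin [0.01 0.01 0.54]; q6 est 3.10
  yaw change 0.0 -> spin units -0.000 (0.0 rows) ; shift units after spin [0.01 0.01 0.54] ; before spin [0.01 0.01 0.54]; q6 est -0.04
  yaw change 180.0 -> spin units -1.000 (16.8 rows) ; shift units after spin [-0.01 -0.02  0.54] ; before spin [0.01 0.01 0.54]; q6 est -3.18
```

Call:
drive_tool --increments '[[[0,0,0.2,0,30],[0,0,0.2,0,30],[0,0,0.1,0,30],[0,0,0,0,30],[0,0,0,0,60],[0,0,0,0,85],[0,0,0,0,85],[0,0,0,0,85],[0,0,-0.2,0,85],[0,0,-0.3,0,85],[0,0,-0.35,0,85],[0,0,-0.35,0,85]]]'

```text
clock: 31.92
tcp_pos: [0.5997, -0.0225, 0.1286]
eef_rot: [2.212, 2.211, 0.017]
contact_force: [-1.2, -0.1, -0.6]
grip_width: 0.085
```

Call:
drive_tool --increments '[[[0,0,-0.35,0,85],[0,0,-0.35,0,85],[0,0,-0.35,0,85],[0,0,-0.3,0,85],[0,0,0,0,85]]]'

```text
clock: 32.55
tcp_pos: [0.6002, -0.0227, 0.1897]
eef_rot: [2.209, 2.208, 0.022]
contact_force: [0.7, 0.5, 0.7]
grip_width: 0.0851
```

```bash
python3 -c "
from h import *
print(cur()[2].round(4)[:,2]);plan([.5767,.3475,.12],98.8)
shims()
s=snap('side')
for c,a,ct in blobs(mask(s,'brass'),20):
    if c[1]>140 and c[0]>100: print(c.round(1),a)
print(proj('side',[[.5987,-.0225,.068+.008*k] for k in range(5)]).round(1).tolist())
"
```

```text
[ 0.0229 -0.003  -0.9997]
t 32.5 tcp [ 0.6002 -0.0227  0.1897] yaw 90.0 tilt 1.32 q6 -0.18 grip 0.0851 F [0.7 0.5 0.7]
  yaw change -171.2 -> spin units 0.951 (16.0 rows) ; shift units after spin [-9.23 -0.87  1.75] ; before spin [ 9.26 -0.63  1.7 ]; q6 est 3.53
  yaw change 8.8 -> spin units -0.049 (0.8 rows) ; shift units after spin [9.24 0.79 1.73] ; before spin [ 9.26 -0.63  1.7 ]; q6 est 0.39
  yaw change 188.8 -> spin units -1.049 (17.6 rows) ; shift units after spin [-9.23 -0.87  1.75] ; before spin [ 9.26 -0.63  1.7 ]; q6 est -2.75
shim [0.4484 0.3581] yaw 86.7 [110.  48.]
shim [0.5767 0.3476] yaw -81.2 [110.  48.]
[260.8 184.5] 163.0
[301.  165.5] 125.0
[268.5 166. ] 132.0
[[307.6, 197.8], [307.5, 195.5], [307.4, 193.1], [307.4, 190.8], [307.3, 188.5]]
```

Call:
drive_tool --increments '[[[0.5,0,0.1,-0.025,85],[0.8,0,0.1,-0.024,85],[0.9,0.08,0.1,0,85],[0.9,0.08,0.1,0,85],[0.9,0.08,0.1,0,85],[0.9,0.08,0.1,0,85],[0.9,0.08,0.1,0,85],[0.9,0.08,0.1,0,85],[0.9,0.08,0.1,0,85],[0.8,0.08,0.1,0,85],[0.4,0.05,0.1,0,85],[0.2,0,0,0,85]]]'

```text
clock: 34.15
tcp_pos: [0.5681, 0.3454, 0.1266]
eef_rot: [2.041, 2.385, -0.014]
contact_force: [0.3, -0.6, 0.3]
grip_width: 0.0849
```

```bash
python3 -c "
from h import *
print(cur()[2].round(4)[:,2]);plan([.5767,.3476,.03],98.8)
s=snap('side')
for c,a,ct in blobs(mask(s,'brass'),20):
    if c[1]>140 and c[0]>100: print(c.round(1),a)
"
```

```text
[-0.0034 -0.0085 -1.    ]
t 34.1 tcp [0.5681 0.3454 0.1266] yaw 98.9 tilt 0.52 q6 0.27 grip 0.0849 F [ 0.3 -0.6  0.3]
  yaw change -180.1 -> spin units 1.001 (16.8 rows) ; shift units after spin [-0.   -0.21  2.42] ; before spin [0.04 0.23 2.41]; q6 est 3.53
  yaw change -0.1 -> spin units 0.001 (0.0 rows) ; shift units after spin [0.04 0.23 2.41] ; before spin [0.04 0.23 2.41]; q6 est 0.39
  yaw change 179.9 -> spin units -0.999 (16.8 rows) ; shift units after spin [-0.   -0.21  2.42] ; before spin [0.04 0.23 2.41]; q6 est -2.75
[307.1 195.4] 197.0
[259.9 181.7] 84.0
[300.2 163.5] 77.0
[268.3 165.8] 126.0
```

Stack blob at (307.1,195.4) matches two shims. Descend on the third.

Call:
drive_tool --increments '[[[0.02,0.08,0.2,0,85],[0.01,0.08,0.3,0,85],[0,0.04,0.35,0,85],[0,0,0.35,0,85],[0,0,0.35,0,85],[0,0,0.3,0,85],[0,0,0.25,0,85],[0,0,0.15,0,85],[0,0,0,0,85]]]'

```text
clock: 35.33
tcp_pos: [0.576, 0.344, 0.0293]
eef_rot: [2.046, 2.381, -0.017]
contact_force: [-0.4, 0.8, 0.5]
grip_width: 0.0849
```

```bash
python3 -c "
from h import *
print(cur()[2].round(4)[:,2]);plan([.5767,.3476,.0015],98.8)
"
```

```text
[-0.0055 -0.0097 -0.9999]
t 35.3 tcp [0.576  0.344  0.0293] yaw 98.7 tilt 0.64 q6 0.26 grip 0.0849 F [-0.4  0.8  0.5]
  yaw change -179.9 -> spin units 0.999 (16.8 rows) ; shift units after spin [-0.08 -0.03  0.7 ] ; before spin [0.09 0.03 0.69]; q6 est 3.53
  yaw change 0.1 -> spin units -0.001 (0.0 rows) ; shift units after spin [0.09 0.03 0.69] ; before spin [0.09 0.03 0.69]; q6 est 0.39
  yaw change 180.1 -> spin units -1.001 (16.8 rows) ; shift units after spin [-0.08 -0.03  0.7 ] ; before spin [0.09 0.03 0.69]; q6 est -2.75
```

Call:
drive_tool --increments '[[[0.07,0.02,0.25,0,85],[0.02,0.01,0.25,0,85],[0,0,0.15,0,85],[0,0,0.02,0,85],[0,0,0,0,30],[0,0,0,0,30],[0,0,0,0,30],[0,0,0,0,30],[0,0,0,0,30],[0,0,0,0,30],[0,0,0,0,30],[0,0,0,0,30]]]'

```text
clock: 36.83
tcp_pos: [0.5782, 0.3486, 0.0027]
eef_rot: [2.044, 2.38, -0.011]
contact_force: [0.4, 0.3, -0.4]
grip_width: 0.045
```

Call:
drive_tool --increments '[[[0,0,-0.25,0,30],[0,0,-0.35,0,30],[0,0,-0.35,0,30],[0,0,-0.35,0,30],[0,0,-0.35,0,30],[0,0,-0.35,0,30],[0,0,-0.35,0,30],[0,0,-0.35,0,30],[0,0,-0.35,0,30],[0,0,-0.35,0,30],[0,0,-0.35,0,30],[0,0,-0.25,0,30]]]'

```text
clock: 38.33
tcp_pos: [0.5781, 0.3498, 0.174]
eef_rot: [2.044, 2.38, -0.011]
contact_force: [0.5, 0.0, -1.1]
grip_width: 0.045
```

```bash
python3 -c "
from h import *
print(cur()[2].round(4)[:,2]);plan([.599,-.0218,.165],90)
"
```

```text
[-0.0018 -0.008  -1.    ]
t 38.3 tcp [0.5781 0.3498 0.174 ] yaw 98.7 tilt 0.47 q6 0.27 grip 0.0450 F [ 0.5  0.  -1.1]
  yaw change -188.7 -> spin units 1.048 (17.6 rows) ; shift units after spin [ 9.29 -0.52  0.16] ; before spin [-9.26 -0.89  0.3 ]; q6 est 3.11
  yaw change -8.7 -> spin units 0.048 (0.8 rows) ; shift units after spin [-9.29  0.52  0.3 ] ; before spin [-9.26 -0.89  0.3 ]; q6 est -0.03
  yaw change 171.3 -> spin units -0.952 (16.0 rows) ; shift units after spin [ 9.29 -0.52  0.16] ; before spin [-9.26 -0.89  0.3 ]; q6 est -3.18
```

Call:
drive_tool --increments '[[[-0.5,-0.05,0,0.024,30],[-0.8,-0.03,0.02,0.024,30],[-0.9,0.06,0.02,0,30],[-0.9,0.06,0.02,0,30],[-0.9,0.06,0.02,0,30],[-0.9,0.06,0.02,0,30],[-0.9,0.06,0.02,0,30],[-0.9,0.06,0.02,0,30],[-0.9,0.06,0.02,0,30],[-0.7,0.06,0.02,0,30],[-0.4,0.03,0,0,30],[-0.1,0,0,0,30]]]'

```text
clock: 39.83
tcp_pos: [0.6009, -0.0116, 0.1737]
eef_rot: [2.22, 2.216, -0.006]
contact_force: [-0.3, 0.3, -2.0]
grip_width: 0.0451
```

```bash
python3 -c "
from h import *
print(cur()[2].round(4)[:,2]);plan([.5988,-.0215,.142],90)
"
```

```text
[ 7.0e-04 -6.2e-03 -1.0e+00]
t 39.8 tcp [ 0.6009 -0.0116  0.1737] yaw 89.9 tilt 0.36 q6 -0.16 grip 0.0451 F [-0.3  0.3 -2. ]
  yaw change -179.9 -> spin units 0.999 (16.8 rows) ; shift units after spin [0.25 0.05 0.79] ; before spin [-0.24 -0.05  0.79]; q6 est 3.11
  yaw change 0.1 -> spin units -0.001 (0.0 rows) ; shift units after spin [-0.24 -0.05  0.79] ; before spin [-0.24 -0.05  0.79]; q6 est -0.03
  yaw change 180.1 -> spin units -1.001 (16.8 rows) ; shift units after spin [0.25 0.05 0.79] ; before spin [-0.24 -0.05  0.79]; q6 est -3.18
```

Call:
drive_tool --increments '[[[-0.1,-0.03,0.2,0,30],[-0.08,-0.02,0.2,0,30],[-0.03,0,0.2,0,30],[0,0,0.15,0,30],[0,0,0,0,30],[0,0,0,0,30]]]'

```text
clock: 40.58
tcp_pos: [0.5978, -0.0171, 0.1405]
eef_rot: [2.218, 2.222, -0.007]
contact_force: [0.2, 0.2, -1.5]
grip_width: 0.0453
```

```bash
python3 -c "
from h import *
print(cur()[2].round(4)[:,2]);plan([.5988,-.0215,.084],90)
"
```

```text
[-0.0018 -0.0043 -1.    ]
t 40.6 tcp [ 0.5978 -0.0171  0.1405] yaw 90.1 tilt 0.27 q6 -0.17 grip 0.0453 F [ 0.2  0.2 -1.5]
  yaw change -180.1 -> spin units 1.001 (16.8 rows) ; shift units after spin [ 0.12 -0.02  1.41] ; before spin [-0.1   0.03  1.41]; q6 est 3.11
  yaw change -0.1 -> spin units 0.001 (0.0 rows) ; shift units after spin [-0.1   0.03  1.41] ; before spin [-0.1   0.03  1.41]; q6 est -0.03
  yaw change 179.9 -> spin units -0.999 (16.8 rows) ; shift units after spin [ 0.12 -0.02  1.41] ; before spin [-0.1   0.03  1.41]; q6 est -3.18
```

Call:
drive_tool --increments '[[[-0.1,0.02,0,0,30],[0,0,0.05,0,30],[0,0,0.15,0,30],[0,0,0,0,30]]]'

```text
clock: 41.08
tcp_pos: [0.5992, -0.0216, 0.1329]
eef_rot: [2.217, 2.221, -0.005]
contact_force: [0.1, 0.1, -2.4]
grip_width: 0.0454
```

```bash
python3 -c "
from h import *
plan([.5988,-.0215,.084],90)
"
```

```text
t 41.1 tcp [ 0.5992 -0.0216  0.1329] yaw 90.1 tilt 0.26 q6 -0.18 grip 0.0454 F [ 0.1  0.1 -2.4]
  yaw change -180.1 -> spin units 1.001 (16.8 rows) ; shift units after spin [0.   0.01 1.22] ; before spin [ 0.01 -0.01  1.22]; q6 est 3.11
  yaw change -0.1 -> spin units 0.001 (0.0 rows) ; shift units after spin [ 0.01 -0.01  1.22] ; before spin [ 0.01 -0.01  1.22]; q6 est -0.03
  yaw change 179.9 -> spin units -0.999 (16.8 rows) ; shift units after spin [0.   0.01 1.22] ; before spin [ 0.01 -0.01  1.22]; q6 est -3.18
```

Call:
drive_tool --increments '[[[0,0,0.15,0,30],[0,0,0.2,0,30],[0,0,0.2,0,30],[0,0,0.2,0,30],[0,0,0.2,0,30],[0,0,0.15,0,30],[0,0,0.05,0,30],[0,0,0,0,30],[0,0,0,0,60],[0,0,0,0,85],[0,0,0,0,85],[0,0,0,0,85]]]'

```text
clock: 42.58
tcp_pos: [0.6006, -0.022, 0.085]
eef_rot: [2.215, 2.22, -0.003]
contact_force: [-0.3, -0.2, -0.3]
grip_width: 0.0848
```

Call:
drive_tool --increments '[[[0,0,-0.2,0,85],[0,0,-0.35,0,85],[0,0,-0.35,0,85],[0,0,-0.35,0,85],[0,0,-0.35,0,85],[0,0,-0.35,0,85],[0,0,-0.35,0,85],[0,0,-0.25,0,85],[0,0,0,0,85]]]'

```text
clock: 43.7
tcp_pos: [0.6016, -0.0216, 0.1969]
eef_rot: [2.212, 2.217, 0.002]
contact_force: [-0.8, -0.3, -0.8]
grip_width: 0.0845
```

```bash
python3 -c "
from h import *
plan([.4322,.1961,.12],98)
shims()
"
```

```text
t 43.7 tcp [ 0.6016 -0.0216  0.1969] yaw 90.1 tilt 0.55 q6 -0.18 grip 0.0845 F [-0.8 -0.3 -0.8]
  yaw change -172.1 -> spin units 0.956 (16.1 rows) ; shift units after spin [-5.97  3.42  1.98] ; before spin [ 5.46 -4.24  1.86]; q6 est 3.43
  yaw change 7.9 -> spin units -0.044 (0.7 rows) ; shift units after spin [ 5.99 -3.45  1.86] ; before spin [ 5.46 -4.24  1.86]; q6 est 0.29
  yaw change 187.9 -> spin units -1.044 (17.6 rows) ; shift units after spin [-5.97  3.42  1.98] ; before spin [ 5.46 -4.24  1.86]; q6 est -2.85
shim [0.4484 0.3581] yaw 86.7 [110.  47.]
```

Call:
drive_tool --increments '[[[0.3,-0.25,0.1,-0.022,85],[0.55,-0.4,0.15,-0.022,85],[0.6,-0.35,0.15,0,85],[0.6,-0.35,0.15,0,85],[0.6,-0.35,0.15,0,85],[0.6,-0.35,0.15,0,85],[0.6,-0.35,0.15,0,85],[0.6,-0.35,0.15,0,85],[0.6,-0.3,0.15,0,85],[0.4,-0.2,0.1,0,85],[0.25,-0.1,0,0,85],[0,0,0,0,85]]]'

```text
clock: 45.25
tcp_pos: [0.4276, 0.1924, 0.1281]
eef_rot: [-2.055, -2.372, 0.02]
contact_force: [-0.6, -0.2, -0.2]
grip_width: 0.0853
```

```bash
cat >> h.py <<'E'
def sb():
    s=snap('side')
    for c,a,ct in blobs(mask(s,'brass'),20):
        if c[1]>140 and c[0]>100: print('side',c.round(1),a)
E
python3 -c "
from h import *
plan([.4322,.1961,.03],98); sb()
"
```

```text
t 45.2 tcp [0.4276 0.1924 0.1281] yaw 98.2 tilt 0.74 q6 0.10 grip 0.0853 F [-0.6 -0.2 -0.2]
  yaw change -180.2 -> spin units 1.001 (16.8 rows) ; shift units after spin [-0.06 -0.1   2.45] ; before spin [0.09 0.16 2.45]; q6 est 3.43
  yaw change -0.2 -> spin units 0.001 (0.0 rows) ; shift units after spin [0.09 0.16 2.45] ; before spin [0.09 0.16 2.45]; q6 est 0.29
  yaw change 179.8 -> spin units -0.999 (16.8 rows) ; shift units after spin [-0.06 -0.1   2.45] ; before spin [0.09 0.16 2.45]; q6 est -2.85
side [307.3 193.8] 202.0
side [260.5 182.3] 105.0
side [268.5 165.7] 124.0
```

Call:
drive_tool --increments '[[[0.03,0.06,0.2,0,85],[0.03,0.05,0.3,0,85],[0.02,0.03,0.35,0,85],[0,0,0.35,0,85],[0,0,0.35,0,85],[0,0,0.3,0,85],[0,0,0.25,0,85],[0,0,0.15,0,85],[0,0,0,0,85]]]'

```text
clock: 46.42
tcp_pos: [0.4332, 0.1938, 0.0309]
eef_rot: [-2.059, -2.368, 0.022]
contact_force: [-0.2, 0.2, 0.2]
grip_width: 0.0849
```

```bash
python3 -c "
from h import *
plan([.4322,.1961,.0015],98); sb()
"
```

```text
t 46.4 tcp [0.4332 0.1938 0.0309] yaw 98.0 tilt 0.81 q6 0.11 grip 0.0849 F [-0.2  0.2  0.2]
  yaw change -180.0 -> spin units 1.000 (16.8 rows) ; shift units after spin [-0.05  0.03  0.73] ; before spin [ 0.06 -0.01  0.73]; q6 est 3.43
  yaw change 0.0 -> spin units -0.000 (0.0 rows) ; shift units after spin [ 0.06 -0.01  0.73] ; before spin [ 0.06 -0.01  0.73]; q6 est 0.29
  yaw change 180.0 -> spin units -1.000 (16.8 rows) ; shift units after spin [-0.05  0.03  0.73] ; before spin [ 0.06 -0.01  0.73]; q6 est -2.85
side [307.2 193.4] 194.0
side [260.6 180.9] 75.0
side [266.6 166.4] 80.0
```

Call:
drive_tool --increments '[[[0.05,-0.01,0.25,0,85],[0.01,0,0.25,0,85],[0,0,0.18,0,85],[0,0,0.02,0,85],[0,0,0,0,30],[0,0,0,0,30],[0,0,0,0,30],[0,0,0,0,30],[0,0,0,0,30],[0,0,0,0,30],[0,0,0,0,30],[0,0,0,0,30]]]'

```text
clock: 47.98
tcp_pos: [0.4339, 0.1966, 0.0029]
eef_rot: [-2.06, -2.37, 0.016]
contact_force: [-0.5, -0.6, 0.7]
grip_width: 0.0452
```

Call:
drive_tool --increments '[[[0,0,-0.25,0,30],[0,0,-0.35,0,30],[0,0,-0.35,0,30],[0,0,-0.35,0,30],[0,0,-0.35,0,30],[0,0,-0.35,0,30],[0,0,-0.35,0,30],[0,0,-0.35,0,30],[0,0,-0.35,0,30],[0,0,-0.35,0,30],[0,0,-0.35,0,30],[0,0,-0.25,0,30]]]'

```text
clock: 49.48
tcp_pos: [0.4348, 0.1977, 0.1743]
eef_rot: [-2.06, -2.37, 0.016]
contact_force: [0.1, -0.5, -2.4]
grip_width: 0.0451
```

```bash
python3 -c "
from h import *
plan([.5988,-.0218,.165],90)
"
```

```text
t 49.5 tcp [0.4348 0.1977 0.1743] yaw 98.0 tilt 0.57 q6 0.11 grip 0.0451 F [ 0.1 -0.5 -2.4]
  yaw change -188.0 -> spin units 1.044 (17.6 rows) ; shift units after spin [ 5.49 -4.1   0.23] ; before spin [-6.    3.3   0.24]; q6 est 3.11
  yaw change -8.0 -> spin units 0.044 (0.7 rows) ; shift units after spin [-5.49  4.1   0.23] ; before spin [-6.    3.3   0.24]; q6 est -0.03
  yaw change 172.0 -> spin units -0.956 (16.1 rows) ; shift units after spin [ 5.49 -4.1   0.23] ; before spin [-6.    3.3   0.24]; q6 est -3.18
```

Call:
drive_tool --increments '[[[-0.3,0.2,0,0.022,30],[-0.5,0.35,0,0.022,30],[-0.55,0.42,0,0,30],[-0.55,0.42,0,0,30],[-0.55,0.42,0,0,30],[-0.55,0.42,0,0,30],[-0.55,0.42,0,0,30],[-0.55,0.42,0,0,30],[-0.55,0.42,0,0,30],[-0.45,0.32,0,0,30],[-0.2,0.15,0,0,30],[0,0,0,0,30]]]'

```text
clock: 50.98
tcp_pos: [0.5997, -0.0181, 0.1766]
eef_rot: [-2.22, -2.217, 0.017]
contact_force: [-0.6, 0.4, -1.7]
grip_width: 0.0449
```

```bash
python3 -c "
from h import *
plan([.5988,-.022,.142],90);sb()
"
```

```text
t 51.0 tcp [ 0.5997 -0.0181  0.1766] yaw 89.9 tilt 0.68 q6 -0.17 grip 0.0449 F [-0.6  0.4 -1.7]
  yaw change -179.9 -> spin units 1.000 (16.8 rows) ; shift units after spin [0.1  0.03 0.86] ; before spin [-0.09 -0.01  0.86]; q6 est 3.11
  yaw change 0.1 -> spin units -0.000 (0.0 rows) ; shift units after spin [-0.09 -0.01  0.86] ; before spin [-0.09 -0.01  0.86]; q6 est -0.03
  yaw change 180.1 -> spin units -1.000 (16.8 rows) ; shift units after spin [0.1  0.03 0.86] ; before spin [-0.09 -0.01  0.86]; q6 est -3.18
side [302.4 188.8] 33.0
side [268.5 165.7] 126.0
side [307.1 156.1] 23.0
```

Call:
drive_tool --increments '[[[-0.09,0,0.2,0,30],[0,0,0.2,0,30],[0,0,0.2,0,30],[0,0,0.2,0,30],[0,0,0,0,30],[0,0,0,0,30]]]'

```text
clock: 51.78
tcp_pos: [0.5968, -0.019, 0.1412]
eef_rot: [-2.214, -2.218, 0.02]
contact_force: [0.4, -0.5, -1.3]
grip_width: 0.0453
```

```bash
python3 -c "
from h import *
plan([.5988,-.022,.092],90)
"
```

```text
t 51.8 tcp [ 0.5968 -0.019   0.1412] yaw 90.1 tilt 0.85 q6 -0.17 grip 0.0453 F [ 0.4 -0.5 -1.3]
  yaw change -180.1 -> spin units 1.001 (16.8 rows) ; shift units after spin [ 0.08 -0.03  1.23] ; before spin [-0.07  0.07  1.23]; q6 est 3.11
  yaw change -0.1 -> spin units 0.001 (0.0 rows) ; shift units after spin [-0.07  0.07  1.23] ; before spin [-0.07  0.07  1.23]; q6 est -0.03
  yaw change 179.9 -> spin units -0.999 (16.8 rows) ; shift units after spin [ 0.08 -0.03  1.23] ; before spin [-0.07  0.07  1.23]; q6 est -3.18
```

Call:
drive_tool --increments '[[[-0.08,0.06,0,0,30],[0,0,0.05,0,30],[0,0.01,0.15,0,30],[0,0,0,0,30]]]'

```text
clock: 52.28
tcp_pos: [0.6004, -0.0228, 0.1335]
eef_rot: [-2.215, -2.219, 0.018]
contact_force: [-0.1, -0.2, -1.4]
grip_width: 0.045
```

```bash
python3 -c "
from h import *
plan([.5988,-.022,.092],90)
"
```

```text
t 52.3 tcp [ 0.6004 -0.0228  0.1335] yaw 90.1 tilt 0.76 q6 -0.18 grip 0.0450 F [-0.1 -0.2 -1.4]
  yaw change -180.1 -> spin units 1.001 (16.8 rows) ; shift units after spin [-0.02  0.05  1.04] ; before spin [ 0.02 -0.03  1.04]; q6 est 3.11
  yaw change -0.1 -> spin units 0.001 (0.0 rows) ; shift units after spin [ 0.02 -0.03  1.04] ; before spin [ 0.02 -0.03  1.04]; q6 est -0.03
  yaw change 179.9 -> spin units -0.999 (16.8 rows) ; shift units after spin [-0.02  0.05  1.04] ; before spin [ 0.02 -0.03  1.04]; q6 est -3.18
```

Call:
drive_tool --increments '[[[0.02,-0.03,0.12,0,30],[0,0,0.2,0,30],[0,0.01,0.2,0,30],[0,0,0.2,0,30],[0,0,0.2,0,30],[0,0,0.08,0,30],[0,0,0,0,30],[0,0,0,0,60],[0,0,0,0,85],[0,0,0,0,85],[0,0,0,0,85]]]'

```text
clock: 53.65
tcp_pos: [0.6003, -0.0222, 0.0921]
eef_rot: [-2.216, -2.221, 0.016]
contact_force: [-0.3, -0.1, 0.0]
grip_width: 0.0849
```

Call:
drive_tool --increments '[[[0,0,-0.2,0,85],[0,0,-0.35,0,85],[0,0,-0.35,0,85],[0,0,-0.35,0,85],[0,0,-0.35,0,85],[0,0,-0.35,0,85],[0,0,-0.35,0,85],[0,0,0,0,85]]]'

```text
clock: 54.65
tcp_pos: [0.6027, -0.022, 0.1934]
eef_rot: [2.219, 2.223, -0.011]
contact_force: [-0.6, -0.1, -0.4]
grip_width: 0.0851
```

```bash
python3 -c "
from h import *
plan([.4484,.3581,.12],86.7)
shims();sb()
"
```

```text
t 54.6 tcp [ 0.6027 -0.022   0.1934] yaw 90.1 tilt 0.40 q6 -0.18 grip 0.0851 F [-0.6 -0.1 -0.4]
  yaw change -183.4 -> spin units 1.019 (17.1 rows) ; shift units after spin [-9.26  4.41  1.86] ; before spin [ 9.52 -3.83  1.8 ]; q6 est 3.87
  yaw change -3.4 -> spin units 0.019 (0.3 rows) ; shift units after spin [ 9.27 -4.39  1.81] ; before spin [ 9.52 -3.83  1.8 ]; q6 est 0.73
  yaw change 176.6 -> spin units -0.981 (16.5 rows) ; shift units after spin [-9.26  4.41  1.86] ; before spin [ 9.52 -3.83  1.8 ]; q6 est -2.41
shim [0.4483 0.3582] yaw 86.5 [109.  48.]
side [302.7 203.8] 26.0
side [268.6 165.7] 129.0
```

Call:
drive_tool --increments '[[[0.5,-0.2,0.1,0.019,85],[0.8,-0.38,0.15,0,85],[0.9,-0.42,0.15,0,85],[0.9,-0.42,0.15,0,85],[0.9,-0.42,0.15,0,85],[0.9,-0.42,0.15,0,85],[0.9,-0.42,0.15,0,85],[0.9,-0.42,0.15,0,85],[0.9,-0.42,0.15,0,85],[0.8,-0.38,0.15,0,85],[0.5,-0.2,0.1,0,85],[0.1,0,0,0,85]]]'

```text
clock: 56.25
tcp_pos: [0.4448, 0.3546, 0.1147]
eef_rot: [-2.28, -2.142, 0.046]
contact_force: [0.2, 0.3, -0.2]
grip_width: 0.0848
```

```bash
python3 -c "
from h import *
plan([.4484,.3581,.03],86.6)
sb()
"
```

```text
t 56.2 tcp [0.4448 0.3546 0.1147] yaw 86.4 tilt 1.86 q6 0.58 grip 0.0848 F [ 0.2  0.3 -0.2]
  yaw change -179.8 -> spin units 0.999 (16.8 rows) ; shift units after spin [-0.07 -0.02  2.12] ; before spin [0.12 0.15 2.11]; q6 est 3.87
  yaw change 0.2 -> spin units -0.001 (0.0 rows) ; shift units after spin [0.12 0.15 2.11] ; before spin [0.12 0.15 2.11]; q6 est 0.73
  yaw change 180.2 -> spin units -1.001 (16.8 rows) ; shift units after spin [-0.07 -0.02  2.12] ; before spin [0.12 0.15 2.11]; q6 est -2.41
side [307.  190.8] 199.0
side [268.  164.5] 84.0
```

Four shims stacked: blob row 190.8 equals the prediction.

Call:
drive_tool --increments '[[[0.05,0.06,0.2,0,85],[0.04,0.05,0.3,0,85],[0.03,0.04,0.3,0,85],[0,0,0.3,0,85],[0,0,0.3,0,85],[0,0,0.3,0,85],[0,0,0.2,0,85],[0,0,0.15,0,85],[0,0,0,0,85]]]'

```text
clock: 57.42
tcp_pos: [0.4501, 0.3546, 0.0256]
eef_rot: [-2.286, -2.136, 0.05]
contact_force: [0.3, -0.2, 0.1]
grip_width: 0.0848
```

```bash
python3 -c "
from h import *
plan([.4484,.3581,.0015],86.6)
"
```

```text
t 57.4 tcp [0.4501 0.3546 0.0256] yaw 86.1 tilt 1.98 q6 0.58 grip 0.0848 F [ 0.3 -0.2  0.1]
  yaw change -179.5 -> spin units 0.997 (16.8 rows) ; shift units after spin [-0.08  0.07  0.6 ] ; before spin [ 0.09 -0.03  0.6 ]; q6 est 3.87
  yaw change 0.5 -> spin units -0.003 (0.0 rows) ; shift units after spin [ 0.09 -0.03  0.6 ] ; before spin [ 0.09 -0.03  0.6 ]; q6 est 0.73
  yaw change 180.5 -> spin units -1.003 (16.9 rows) ; shift units after spin [-0.08  0.07  0.6 ] ; before spin [ 0.09 -0.03  0.6 ]; q6 est -2.41
```

Call:
drive_tool --increments '[[[0.07,-0.02,0.2,-0.003,85],[0.02,-0.01,0.2,0,85],[0,0,0.15,0,85],[0,0,0.02,0,85],[0,0,0,0,30],[0,0,0,0,30],[0,0,0,0,30],[0,0,0,0,30],[0,0,0,0,30],[0,0,0,0,30],[0,0,0,0,30],[0,0,0,0,30]]]'

```text
clock: 58.92
tcp_pos: [0.4499, 0.3592, 0.003]
eef_rot: [-2.275, -2.148, 0.044]
contact_force: [-0.5, 0.7, -0.4]
grip_width: 0.045
```

Call:
drive_tool --increments '[[[0,0,-0.25,0,30],[0,0,-0.35,0,30],[0,0,-0.35,0,30],[0,0,-0.35,0,30],[0,0,-0.35,0,30],[0,0,-0.35,0,30],[0,0,-0.35,0,30],[0,0,-0.35,0,30],[0,0,-0.35,0,30],[0,0,-0.35,0,30],[0,0,-0.35,0,30],[0,0,-0.25,0,30]]]'

```text
clock: 60.42
tcp_pos: [0.4543, 0.3607, 0.1741]
eef_rot: [-2.275, -2.148, 0.045]
contact_force: [-0.3, 0.0, -2.3]
grip_width: 0.0451
```

```bash
python3 -c "
from h import *
plan([.5988,-.0218,.17],90)
print(cur()[2][:,2])
"
```

```text
t 60.4 tcp [0.4543 0.3607 0.1741] yaw 86.7 tilt 1.78 q6 0.58 grip 0.0451 F [-0.3  0.  -2.3]
  yaw change -176.7 -> spin units 0.982 (16.5 rows) ; shift units after spin [ 9.56 -3.61  0.09] ; before spin [-9.34  4.16  0.1 ]; q6 est 3.10
  yaw change 3.3 -> spin units -0.018 (0.3 rows) ; shift units after spin [-9.56  3.62  0.12] ; before spin [-9.34  4.16  0.1 ]; q6 est -0.04
  yaw change 183.3 -> spin units -1.018 (17.1 rows) ; shift units after spin [ 9.56 -3.61  0.09] ; before spin [-9.34  4.16  0.1 ]; q6 est -3.18
[-0.0291335  -0.01086593 -0.99951647]
```

Call:
drive_tool --increments '[[[-0.5,0.2,0,-0.018,30],[-0.8,0.3,0,0,30],[-0.95,0.36,0,0,30],[-0.95,0.36,0,0,30],[-0.95,0.36,0,0,30],[-0.95,0.36,0,0,30],[-0.95,0.36,0,0,30],[-0.95,0.36,0,0,30],[-0.95,0.36,0,0,30],[-0.75,0.28,0,0,30],[-0.4,0.15,0,0,30],[-0.1,0,0,0,30]]]'

```text
clock: 61.92
tcp_pos: [0.5963, -0.017, 0.1776]
eef_rot: [-2.207, -2.216, 0.04]
contact_force: [0.5, 1.5, -2.5]
grip_width: 0.0449
```

```bash
python3 -c "
from h import *
plan([.5988,-.0214,.142],90)
print(cur()[2][:,2])
"
```

```text
t 61.9 tcp [ 0.5963 -0.017   0.1776] yaw 90.2 tilt 1.69 q6 -0.17 grip 0.0449 F [ 0.5  1.5 -2.5]
  yaw change -180.2 -> spin units 1.001 (16.8 rows) ; shift units after spin [ 0.12 -0.04  0.89] ; before spin [-0.1   0.09  0.89]; q6 est 3.11
  yaw change -0.2 -> spin units 0.001 (0.0 rows) ; shift units after spin [-0.1   0.09  0.89] ; before spin [-0.1   0.09  0.89]; q6 est -0.03
  yaw change 179.8 -> spin units -0.999 (16.8 rows) ; shift units after spin [ 0.12 -0.04  0.89] ; before spin [-0.1   0.09  0.89]; q6 est -3.17
[-0.02829925 -0.00801827 -0.99956734]
```

Call:
drive_tool --increments '[[[-0.1,0.05,0.2,0,30],[0,0.03,0.2,0,30],[0,0.01,0.2,0,30],[0,0.01,0.2,0,30],[0,0,0,0,30],[0,0,0,0,30]]]'

```text
clock: 62.68
tcp_pos: [0.5976, -0.0173, 0.142]
eef_rot: [-2.199, -2.218, 0.042]
contact_force: [0.3, 0.7, -1.6]
grip_width: 0.0449
```

```bash
python3 -c "
from h import *
plan([.5988,-.0214,.1],90)
"
```

```text
t 62.7 tcp [ 0.5976 -0.0173  0.142 ] yaw 90.5 tilt 1.86 q6 -0.17 grip 0.0449 F [ 0.3  0.7 -1.6]
  yaw change -180.5 -> spin units 1.003 (16.9 rows) ; shift units after spin [0.11 0.   1.05] ; before spin [-0.1   0.06  1.05]; q6 est 3.11
  yaw change -0.5 -> spin units 0.003 (0.0 rows) ; shift units after spin [-0.1   0.06  1.05] ; before spin [-0.1   0.06  1.05]; q6 est -0.03
  yaw change 179.5 -> spin units -0.997 (16.8 rows) ; shift units after spin [0.11 0.   1.05] ; before spin [-0.1   0.06  1.05]; q6 est -3.17
```

Call:
drive_tool --increments '[[[-0.1,0.03,0,0.003,30],[0,0,0.05,0,30],[0,0.01,0.15,0,30],[0,0,0,0,30]]]'

```text
clock: 63.18
tcp_pos: [0.5997, -0.0219, 0.1344]
eef_rot: [-2.212, -2.207, 0.04]
contact_force: [0.7, -0.4, -1.5]
grip_width: 0.0447
```

```bash
python3 -c "
from h import *
plan([.5988,-.0214,.1],90)
"
```

```text
t 63.2 tcp [ 0.5997 -0.0219  0.1344] yaw 89.9 tilt 1.77 q6 -0.17 grip 0.0447 F [ 0.7 -0.4 -1.5]
  yaw change -179.9 -> spin units 0.999 (16.8 rows) ; shift units after spin [-0.01  0.05  0.86] ; before spin [0.02 0.   0.86]; q6 est 3.11
  yaw change 0.1 -> spin units -0.001 (0.0 rows) ; shift units after spin [0.02 0.   0.86] ; before spin [0.02 0.   0.86]; q6 est -0.03
  yaw change 180.1 -> spin units -1.001 (16.8 rows) ; shift units after spin [-0.01  0.05  0.86] ; before spin [0.02 0.   0.86]; q6 est -3.17
```

Call:
drive_tool --increments '[[[0.02,0,0.12,0,30],[0,0.01,0.2,0,30],[0,0,0.2,0,30],[0,0.01,0.2,0,30],[0,0,0.1,0,30],[0,0,0,0,30],[0,0,0,0,60],[0,0,0,0,85],[0,0,0,0,85],[0,0,0,0,85]]]'

```text
clock: 64.42
tcp_pos: [0.6006, -0.0214, 0.1006]
eef_rot: [-2.213, -2.209, 0.038]
contact_force: [0.2, 0.6, 0.4]
grip_width: 0.0851
```

Call:
drive_tool --increments '[[[0,0,-0.2,0,85],[0,0,-0.35,0,85],[0,0,-0.35,0,85],[0,0,-0.35,0,85],[0,0,-0.35,0,85],[0,0,-0.35,0,85],[0,0,-0.35,0,85],[0,0,-0.2,0,85],[0,0,0,0,85]]]'

```text
clock: 65.55
tcp_pos: [0.6049, -0.0209, 0.2103]
eef_rot: [-2.216, -2.212, 0.034]
contact_force: [0.4, 0.1, 0.1]
grip_width: 0.0854
```

```bash
python3 -c "
from h import *
im=snap('top'); s=snap('side')
for c,a,ct in blobs(mask(im,'green'),200): print('green',c.round(1),a,onz('top',c,.044),yaw_of('top',ct,.044))
for c,a,ct in blobs(mask(im,'white'),300,2000):
    if c[1]>220 and c[0]<450: print('bearing',c.round(1),a,yaw_of('top',ct,.012))
for c,a,ct in blobs(mask(s,'brass'),20): 
    if c[1]>140 and c[0]>100: print('side',c.round(1),a)
plan([.5987,-.21,.16],90)
a=cv2.resize(im[170:300,240:440],None,fx=4,fy=4,interpolation=cv2.INTER_CUBIC)
cv2.imwrite('pics/t8.png',a[:,:,::-1])
"
```

```text
green [367.3 203.2] 878.0 [[ 0.59934054 -0.21448949  0.044     ]] (88.45886993408203, (599.8179931640625, -214.89443969726562), (88.83547973632812, 61.009403228759766))
bearing [398.3 273.6] 776.0 (-77.79610538482666, (418.63995361328125, -292.0357360839844), (110.98944091796875, 46.28614044189453))
side [309.7 254.6] 23.0
side [305.6 202.6] 36.0
side [302.6 192.6] 39.0
t 65.7 tcp [ 0.6042 -0.0208  0.2091] yaw 89.9 tilt 1.48 q6 -0.17 grip 0.0851 F [-0.5  0.3 -0.8]
  yaw change -179.9 -> spin units 0.999 (16.8 rows) ; shift units after spin [4.74 0.17 1.19] ; before spin [-4.72 -0.1   1.27]; q6 est 2.81
  yaw change 0.1 -> spin units -0.001 (0.0 rows) ; shift units after spin [-4.72 -0.11  1.27] ; before spin [-4.72 -0.1   1.27]; q6 est -0.34
  yaw change 180.1 -> spin units -1.001 (16.8 rows) ; shift units after spin [4.74 0.17 1.19] ; before spin [-4.72 -0.1   1.27]; q6 est -3.48
```

View pics/t8.png

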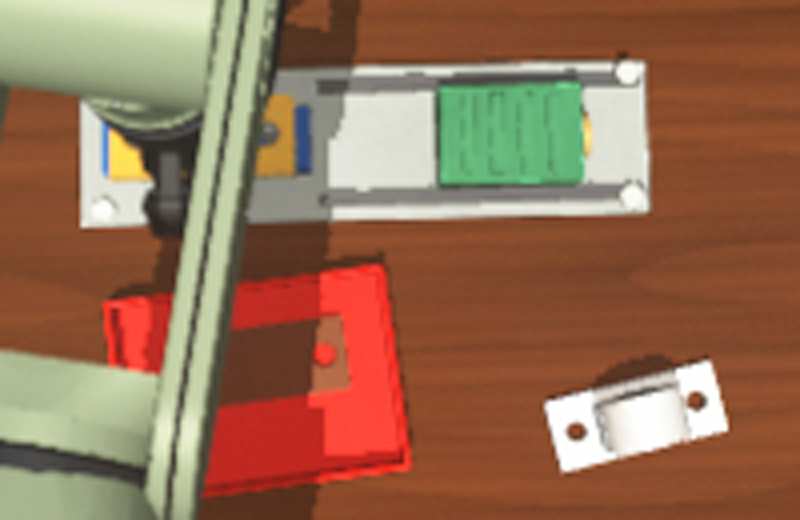

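All five brass shims appear stacked on the pedestal, with the near hole and stud at (268,130) in the crop. The gear is at (510,135), and the bearing holes are at (577,431) and (697,400). Next is the bearing.

```bash
python3 -c "
from h import *
im=snap('top'); g=cv2.cvtColor(im,cv2.COLOR_RGB2GRAY).astype(float); P=[]
for u,v in((384.25,277.75),(414.25,270.)):
    x0,y0=int(round(u)),int(round(v)); w=np.clip(200-g[y0-3:y0+4,x0-3:x0+4],0,None)
    yy,xx=np.mgrid[y0-3:y0+4,x0-3:x0+4]; P.append([(w*xx).sum()/w.sum(),(w*yy).sum()/w.sum()])
W=onz('top',P,.012)[:,:2]; d=W[1]-W[0]; print(np.round(P,1),W.round(4),np.linalg.norm(d),W.mean(0).round(4),np.degrees(np.arctan2(d[1],d[0])))
plan([.4186,-.292,.14],102.2)
"
```

```text
[[383.7 277.5]
 [413.7 269.8]] [[ 0.4095 -0.2535]
 [ 0.4268 -0.3315]] 0.07992557788125246 [ 0.4181 -0.2925] -77.51934994155272
t 65.7 tcp [ 0.604  -0.0207  0.2087] yaw 89.9 tilt 1.52 q6 -0.17 grip 0.0850 F [-0.9 -0.5  0.6]
  yaw change -167.7 -> spin units 0.932 (15.7 rows) ; shift units after spin [5.66 6.   1.52] ; before spin [-6.78 -4.58  1.88]; q6 est 2.32
  yaw change 12.3 -> spin units -0.068 (1.1 rows) ; shift units after spin [-5.64 -5.92  1.91] ; before spin [-6.78 -4.58  1.88]; q6 est -0.82
  yaw change 192.3 -> spin units -1.068 (18.0 rows) ; shift units after spin [5.66 6.   1.52] ; before spin [-6.78 -4.58  1.88]; q6 est -3.96
```

Call:
drive_tool --increments '[[[-0.4,-0.3,0,-0.035,85],[-0.6,-0.5,0.05,-0.034,85],[-0.6,-0.6,0.1,0,85],[-0.6,-0.65,0.15,0,85],[-0.6,-0.65,0.15,0,85],[-0.6,-0.65,0.15,0,85],[-0.6,-0.65,0.15,0,85],[-0.6,-0.65,0.15,0,85],[-0.5,-0.6,0.15,0,85],[-0.35,-0.35,0.1,0,85],[-0.2,-0.15,0,0,85],[0,0,0,0,85]]]'

```text
clock: 67.2
tcp_pos: [0.4108, -0.2927, 0.1588]
eef_rot: [-1.939, -2.43, 0.037]
contact_force: [0.6, -0.1, 0.5]
grip_width: 0.0852
```

```bash
python3 -c "
from h import *
plan([.4181,-.2925,.02],102.4);sb();print(cur()[2][:,2], proj('side',[.5987,-.0225,.1]))
"
```

```text
t 67.2 tcp [ 0.4108 -0.2927  0.1588] yaw 102.8 tilt 2.30 q6 -0.99 grip 0.0852 F [ 0.6 -0.1  0.5]
  yaw change -180.4 -> spin units 1.002 (16.9 rows) ; shift units after spin [-0.   -0.04  3.47] ; before spin [-0.07  0.31  3.46]; q6 est 2.32
  yaw change -0.4 -> spin units 0.002 (0.0 rows) ; shift units after spin [-0.07  0.31  3.46] ; before spin [-0.07  0.31  3.46]; q6 est -0.82
  yaw change 179.6 -> spin units -0.998 (16.8 rows) ; shift units after spin [-0.   -0.04  3.47] ; before spin [-0.07  0.31  3.46]; q6 est -3.96
side [309.1 202.4] 27.0
side [302.5 202.3] 27.0
side [307.2 188.6] 243.0
[-0.04033422  0.00214075 -0.99918395] [[307.26902147 188.46851398]]
```

Five shims are confirmed: row 188.6 against a predicted 188.5. A quicker first descent should also take out the tilt.

Call:
drive_tool --increments '[[[-0.02,0.05,0.6,0.002,85],[-0.02,0.05,0.8,0,85],[0,0.03,0.6,0,85],[0,0,0.25,0,85],[0,0,0,0,85],[0,0,0,0,85]]]'

```text
clock: 68.0
tcp_pos: [0.4178, -0.2905, 0.0691]
eef_rot: [-1.942, -2.435, 0.035]
contact_force: [-0.1, 0.2, -0.6]
grip_width: 0.0849
```

```bash
python3 -c "
from h import *
plan([.4181,-.2925,.02],102.4);print(cur()[2][:,2])
"
```

```text
t 68.0 tcp [ 0.4178 -0.2905  0.0691] yaw 102.8 tilt 2.00 q6 -0.97 grip 0.0849 F [-0.1  0.2 -0.6]
  yaw change -180.4 -> spin units 1.002 (16.9 rows) ; shift units after spin [0.04 0.05 1.23] ; before spin [-0.06  0.04  1.23]; q6 est 2.33
  yaw change -0.4 -> spin units 0.002 (0.0 rows) ; shift units after spin [-0.06  0.04  1.23] ; before spin [-0.06  0.04  1.23]; q6 est -0.81
  yaw change 179.6 -> spin units -0.998 (16.8 rows) ; shift units after spin [0.04 0.05 1.23] ; before spin [-0.06  0.04  1.23]; q6 est -3.95
[-3.49563627e-02 -9.34262001e-04 -9.99388403e-01]
```

Call:
drive_tool --increments '[[[-0.04,0.02,0.35,0.002,85],[-0.02,0.02,0.35,0,85],[0,0,0.3,0,85],[0,0,0.15,0,85],[0,0,0,0,85],[0,0,0,0,85]]]'

```text
clock: 68.75
tcp_pos: [0.4191, -0.2936, 0.021]
eef_rot: [-1.952, -2.43, 0.036]
contact_force: [-0.8, -0.0, 0.3]
grip_width: 0.0851
```

```bash
python3 -c "
from h import *
plan([.4181,-.2925,.02],102.4);print(cur()[2][:,2])
"
```

```text
t 68.8 tcp [ 0.4191 -0.2936  0.021 ] yaw 102.4 tilt 1.91 q6 -0.96 grip 0.0851 F [-0.8 -0.   0.3]
  yaw change -180.0 -> spin units 1.000 (16.8 rows) ; shift units after spin [-0.03  0.02  0.02] ; before spin [ 0.03 -0.02  0.03]; q6 est 2.33
  yaw change -0.0 -> spin units 0.000 (0.0 rows) ; shift units after spin [ 0.03 -0.02  0.03] ; before spin [ 0.03 -0.02  0.03]; q6 est -0.81
  yaw change 180.0 -> spin units -1.000 (16.8 rows) ; shift units after spin [-0.03  0.02  0.02] ; before spin [ 0.03 -0.02  0.03]; q6 est -3.95
[-0.0332258  -0.00258251 -0.99944453]
```

Call:
drive_tool --increments '[[[0.03,0,0.03,0,85],[0,0,0,0,15],[0,0,0,0,15],[0,0,0,0,15],[0,0,0,0,15],[0,0,0,0,15],[0,0,0,0,15],[0,0,0,0,15],[0,0,0,0,15],[0,0,0,0,15],[0,0,0,0,15]]]'

```text
clock: 70.12
tcp_pos: [0.4194, -0.2931, 0.0211]
eef_rot: [-1.954, -2.432, 0.036]
contact_force: [-0.3, 0.7, 0.6]
grip_width: 0.0313
```

Call:
drive_tool --increments '[[[0,0,-0.2,0,15],[0,0,-0.3,0,15],[0,0,-0.4,0,15],[0,0,-0.4,0,15],[0,0,-0.4,0,15],[0,0,-0.4,0,15],[0,0,-0.4,0,15],[0,0,-0.4,0,15],[0,0,-0.4,0,15],[0,0,-0.4,0,15],[0,0,-0.4,0,15],[0,0,-0.2,0,15]]]'

```text
clock: 71.62
tcp_pos: [0.4243, -0.2912, 0.2041]
eef_rot: [-1.952, -2.43, 0.035]
contact_force: [0.6, -0.8, -4.5]
grip_width: 0.0313
```

```bash
python3 -c "
from h import *
plan([.5988,-.0228,.18],90);print(cur()[2][:,2])
"
```

```text
t 71.6 tcp [ 0.4243 -0.2912  0.2041] yaw 102.4 tilt 1.91 q6 -0.97 grip 0.0313 F [ 0.6 -0.8 -4.5]
  yaw change -192.4 -> spin units 1.069 (18.0 rows) ; shift units after spin [-6.71 -4.34  0.71] ; before spin [5.61 5.72 0.44]; q6 est 3.11
  yaw change -12.4 -> spin units 0.069 (1.2 rows) ; shift units after spin [6.71 4.38 0.49] ; before spin [5.61 5.72 0.44]; q6 est -0.03
  yaw change 167.6 -> spin units -0.931 (15.7 rows) ; shift units after spin [-6.71 -4.34  0.71] ; before spin [5.61 5.72 0.44]; q6 est -3.17
[-0.03319307 -0.00250146 -0.99944583]
```

Call:
drive_tool --increments '[[[0.4,0.35,0,0.023,15],[0.6,0.5,0,0.023,15],[0.7,0.5,0,0.023,15],[0.7,0.45,0,0,15],[0.7,0.45,0,0,15],[0.7,0.45,0,0,15],[0.7,0.45,0,0,15],[0.7,0.45,0,0,15],[0.6,0.4,0,0,15],[0.4,0.25,0,0,15],[0.2,0.15,0,0,15],[0,0,0,0,15]]]'

```text
clock: 73.12
tcp_pos: [0.5956, -0.0227, 0.1963]
eef_rot: [-2.213, -2.192, 0.048]
contact_force: [0.3, -0.1, -3.7]
grip_width: 0.0314
```

```bash
python3 -c "
from h import *
plan([.5988,-.0232,.165],90);print(cur()[2][:,2])
"
```

```text
t 73.1 tcp [ 0.5956 -0.0227  0.1963] yaw 89.4 tilt 2.34 q6 -0.17 grip 0.0314 F [ 0.3 -0.1 -3.7]
  yaw change -179.4 -> spin units 0.997 (16.8 rows) ; shift units after spin [ 0.02 -0.05  0.78] ; before spin [-0.01  0.11  0.78]; q6 est 3.11
  yaw change 0.6 -> spin units -0.003 (0.1 rows) ; shift units after spin [-0.01  0.11  0.78] ; before spin [-0.01  0.11  0.78]; q6 est -0.04
  yaw change 180.6 -> spin units -1.003 (16.9 rows) ; shift units after spin [ 0.02 -0.05  0.78] ; before spin [-0.01  0.11  0.78]; q6 est -3.18
[-0.04078033 -0.00292202 -0.99916386]
```

Call:
drive_tool --increments '[[[0,0.06,0.2,-0.003,15],[0,0.03,0.2,0,15],[0,0.01,0.2,0,15],[0,0.01,0.12,0,15],[0,0,0,0,15],[0,0,0,0,15]]]'

```text
clock: 73.88
tcp_pos: [0.5972, -0.0255, 0.1644]
eef_rot: [-2.205, -2.197, 0.052]
contact_force: [0.8, -0.1, -4.7]
grip_width: 0.0315
```

```bash
python3 -c "
from h import *
plan([.5985,-.0232,.125],90)
s=snap('side');cv2.imwrite('pics/s9.png',cv2.resize(s[110:220,250:360],(660,660),interpolation=cv2.INTER_CUBIC)[:600,:,::-1])
"
```

```text
t 73.9 tcp [ 0.5972 -0.0255  0.1644] yaw 89.8 tilt 2.51 q6 -0.18 grip 0.0315 F [ 0.8 -0.1 -4.7]
  yaw change -179.8 -> spin units 0.999 (16.8 rows) ; shift units after spin [-0.05  0.01  0.99] ; before spin [0.06 0.07 0.98]; q6 est 3.11
  yaw change 0.2 -> spin units -0.001 (0.0 rows) ; shift units after spin [0.06 0.07 0.98] ; before spin [0.06 0.07 0.98]; q6 est -0.04
  yaw change 180.2 -> spin units -1.001 (16.8 rows) ; shift units after spin [-0.05  0.01  0.99] ; before spin [0.06 0.07 0.98]; q6 est -3.18
```

View pics/s9.png

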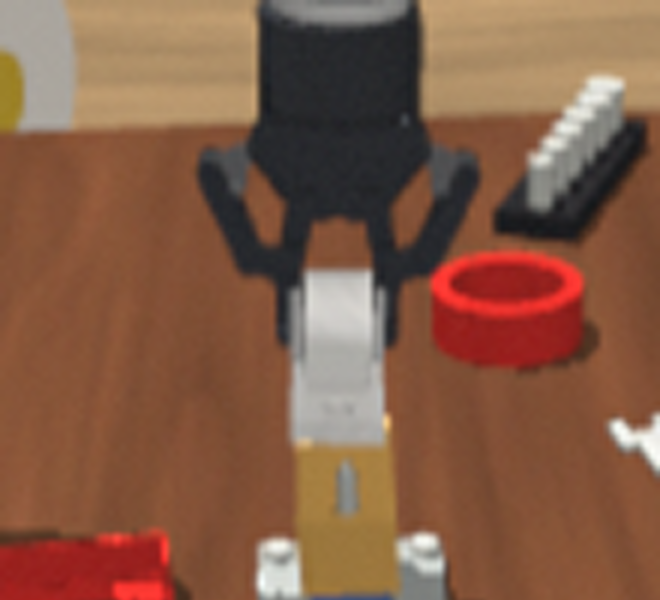

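The bearing is held upright, with its foot centred at about column 339 against the stud at about 345. That's roughly 3 mm short in +x, so I'll correct it.

Call:
drive_tool --increments '[[[0.05,0.08,0,0,15],[0,0,0,0,15],[0,0.01,0.1,0,15],[0,0,0,0,15]]]'

```text
clock: 74.42
tcp_pos: [0.6015, -0.0233, 0.1609]
eef_rot: [-2.205, -2.199, 0.05]
contact_force: [0.9, 0.1, -4.4]
grip_width: 0.0315
```

```bash
python3 -c "
from h import *
plan([.6,-.0232,.125],90)
"
```

```text
t 74.4 tcp [ 0.6015 -0.0233  0.1609] yaw 89.8 tilt 2.42 q6 -0.17 grip 0.0315 F [ 0.9  0.1 -4.4]
  yaw change -179.8 -> spin units 0.999 (16.8 rows) ; shift units after spin [0.   0.08 0.89] ; before spin [ 0.  -0.   0.9]; q6 est 3.11
  yaw change 0.2 -> spin units -0.001 (0.0 rows) ; shift units after spin [ 0.  -0.   0.9] ; before spin [ 0.  -0.   0.9]; q6 est -0.04
  yaw change 180.2 -> spin units -1.001 (16.8 rows) ; shift units after spin [0.   0.08 0.89] ; before spin [ 0.  -0.   0.9]; q6 est -3.18
```

Call:
drive_tool --increments '[[[0,-0.01,0.15,0,15],[0,0,0.15,0,15],[0,0,0.15,0,15],[0,0,0.15,0,15],[0,0,0.1,0,15],[0,0,0,0,15]]]'

```text
clock: 75.18
tcp_pos: [0.5992, -0.0233, 0.13]
eef_rot: [-2.204, -2.198, 0.052]
contact_force: [0.2, -0.7, -3.1]
grip_width: 0.0307
```

```bash
python3 -c "
from h import *
plan([.6,-.0232,.122],90)
s=snap('side');cv2.imwrite('pics/s10.png',cv2.resize(s[130:240,250:360],(660,660),interpolation=cv2.INTER_CUBIC)[:600,:,::-1])
"
```

```text
t 75.2 tcp [ 0.5992 -0.0233  0.13  ] yaw 89.8 tilt 2.51 q6 -0.17 grip 0.0307 F [ 0.2 -0.7 -3.1]
  yaw change -179.8 -> spin units 0.999 (16.8 rows) ; shift units after spin [-0.   -0.01  0.2 ] ; before spin [0.   0.03 0.2 ]; q6 est 3.11
  yaw change 0.2 -> spin units -0.001 (0.0 rows) ; shift units after spin [0.   0.03 0.2 ] ; before spin [0.   0.03 0.2 ]; q6 est -0.03
  yaw change 180.2 -> spin units -1.001 (16.8 rows) ; shift units after spin [-0.   -0.01  0.2 ] ; before spin [0.   0.03 0.2 ]; q6 est -3.18
```

View pics/s10.png

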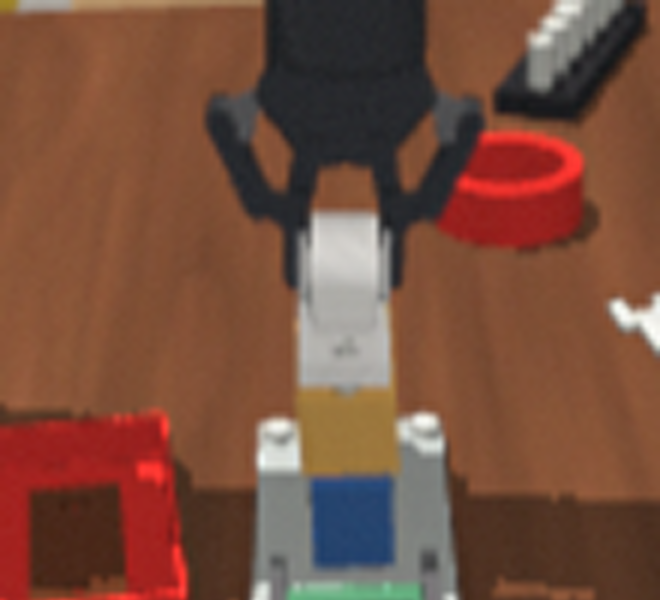

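The stud tip sits in the foot's hole at (345,347) and the force is only the bearing's weight. Lower it the rest and release.

Call:
drive_tool --increments '[[[0,0.01,0.1,0,15],[0,0,0.08,0,15],[0,0,0,0,15],[0,0,0,0,45],[0,0,0,0,65],[0,0,0,0,85],[0,0,0,0,85],[0,0,-0.2,0,85],[0,0,-0.3,0,85],[0,0,-0.35,0,85],[0,0,-0.35,0,85],[0,0,-0.35,0,85]]]'

```text
clock: 76.72
tcp_pos: [0.6051, -0.0237, 0.1932]
eef_rot: [-2.21, -2.203, 0.044]
contact_force: [-0.6, 0.6, -0.2]
grip_width: 0.0849
```

```bash
python3 -c "
from h import *
plan([.599,-.2145,.16],90)
"
```

```text
t 76.7 tcp [ 0.6051 -0.0237  0.1932] yaw 89.8 tilt 2.01 q6 -0.17 grip 0.0849 F [-0.6  0.6 -0.2]
  yaw change -179.8 -> spin units 0.999 (16.8 rows) ; shift units after spin [4.78 0.18 0.8 ] ; before spin [-4.77 -0.11  0.86]; q6 est 2.80
  yaw change 0.2 -> spin units -0.001 (0.0 rows) ; shift units after spin [-4.77 -0.12  0.86] ; before spin [-4.77 -0.11  0.86]; q6 est -0.34
  yaw change 180.2 -> spin units -1.001 (16.8 rows) ; shift units after spin [4.78 0.18 0.8 ] ; before spin [-4.77 -0.11  0.86]; q6 est -3.48
```

Call:
drive_tool --increments '[[[-0.3,0,-0.1,0,85],[-0.5,-0.02,0,0,85],[-0.6,-0.02,0,0,85],[-0.6,-0.02,0.05,0,85],[-0.6,-0.02,0.1,0,85],[-0.6,-0.02,0.15,0,85],[-0.6,-0.02,0.2,0,85],[-0.6,0,0.25,0,85],[-0.4,0,0.3,0,85],[-0.2,0,0.3,0,85],[0,0,0.2,0,85],[0,0,0,0,85]]]'

```text
clock: 78.22
tcp_pos: [0.5915, -0.2413, 0.1298]
eef_rot: [-2.213, -2.191, 0.051]
contact_force: [-0.5, 0.3, 1.0]
grip_width: 0.085
```

```bash
python3 -c "
from h import *
im=snap('top')
for c,a,ct in blobs(mask(im,'green'),200): print('green',c.round(1),a,onz('top',c,.056))
for c,a,ct in blobs(mask(im,'white'),150,2000):
    if 250<c[0]<340 and c[1]>150: print('bearing',c.round(1),a)
print(proj('top',[.5987,-.0225,.112]))
plan([.599,-.2285,.028],90)
"
```

```text
green [354.5 200.6] 203.0 [[ 0.6054904  -0.18113921  0.056     ]]
[[289.83940723 202.94536602]]
t 78.3 tcp [ 0.5918 -0.2413  0.1304] yaw 89.4 tilt 2.40 q6 -0.49 grip 0.0849 F [ 0.  -0.4 -0.3]
  yaw change -179.4 -> spin units 0.997 (16.8 rows) ; shift units after spin [-0.31 -0.07  2.57] ; before spin [0.33 0.28 2.55]; q6 est 2.78
  yaw change 0.6 -> spin units -0.003 (0.1 rows) ; shift units after spin [0.33 0.29 2.55] ; before spin [0.33 0.28 2.55]; q6 est -0.36
  yaw change 180.6 -> spin units -1.003 (16.9 rows) ; shift units after spin [-0.31 -0.07  2.57] ; before spin [0.33 0.28 2.55]; q6 est -3.50
```

Call:
drive_tool --increments '[[[0.12,0.12,0.15,-0.003,85],[0.12,0.1,0.25,0,85],[0.05,0.04,0.3,0,85],[0,0.02,0.35,0,85],[0,0.01,0.35,0,85],[0,0.01,0.35,0,85],[0,0,0.3,0,85],[0,0,0.25,0,85],[0,0,0.15,0,85],[0,0,0,0,85]]]'

```text
clock: 79.53
tcp_pos: [0.6009, -0.2276, 0.0251]
eef_rot: [-2.199, -2.206, 0.05]
contact_force: [0.0, -0.1, 1.2]
grip_width: 0.0851
```

```bash
python3 -c "
from h import *
plan([.599,-.2285,.028],90)
"
```

```text
t 79.5 tcp [ 0.6009 -0.2276  0.0251] yaw 90.2 tilt 2.39 q6 -0.48 grip 0.0851 F [ 0.  -0.1  1.2]
  yaw change -180.2 -> spin units 1.001 (16.8 rows) ; shift units after spin [ 0.02  0.05 -0.07] ; before spin [-0.02 -0.05 -0.07]; q6 est 2.79
  yaw change -0.2 -> spin units 0.001 (0.0 rows) ; shift units after spin [-0.02 -0.05 -0.07] ; before spin [-0.02 -0.05 -0.07]; q6 est -0.35
  yaw change 179.8 -> spin units -0.999 (16.8 rows) ; shift units after spin [ 0.02  0.05 -0.07] ; before spin [-0.02 -0.05 -0.07]; q6 est -3.49
```

Call:
drive_tool --increments '[[[0,-0.03,-0.1,0,85],[0,0,0,0,50],[0,0,0,0,50],[0,0,0,0,50],[0,0,0,0,50],[0,0,0,0,50],[0,0,0,0,50]]]'

```text
clock: 80.4
tcp_pos: [0.6006, -0.2284, 0.0315]
eef_rot: [-2.201, -2.207, 0.049]
contact_force: [-0.2, 0.8, 0.2]
grip_width: 0.0605
```

Call:
drive_tool --increments '[[[0.1,0,0,0,50],[0.2,0,0,0,50],[0.2,0,0,0,50],[0.25,0,0,0,50],[0.25,0,0,0,50],[0.25,0,0,0,50],[0.25,0,0,0,50],[0.15,0,0,0,50],[0,0,0,0,50]]]'

```text
clock: 81.53
tcp_pos: [0.6007, -0.1589, 0.0314]
eef_rot: [-2.202, -2.211, 0.052]
contact_force: [-0.2, -1.4, -0.5]
grip_width: 0.0608
```

```bash
python3 -c "
from h import *
plan([.599,-.146,.028],90)
im=snap('top')
for c,a,ct in blobs(mask(im,'green'),100): print('green',c.round(1),a,onz('top',ct.reshape(-1,2),.056)[:,1].max(), ct[:,0,0].min())
print(proj('top',[.599,-.0875,.056]))
"
```

```text
t 81.5 tcp [ 0.6007 -0.1589  0.0314] yaw 90.2 tilt 2.26 q6 -0.38 grip 0.0608 F [-0.2 -1.4 -0.5]
  yaw change -180.2 -> spin units 1.001 (16.8 rows) ; shift units after spin [-0.32  0.05  0.09] ; before spin [ 0.32 -0.04  0.08]; q6 est 2.91
  yaw change -0.2 -> spin units 0.001 (0.0 rows) ; shift units after spin [ 0.32 -0.04  0.08] ; before spin [ 0.32 -0.04  0.08]; q6 est -0.23
  yaw change 179.8 -> spin units -0.999 (16.8 rows) ; shift units after spin [-0.32  0.05  0.09] ; before spin [ 0.32 -0.04  0.08]; q6 est -3.37
green [329.9 208.1] 217.0 -0.1014357493721458 323
[[317.14931122 204.19874445]]
```

Call:
drive_tool --increments '[[[0.07,0,0,0,50],[0.07,0,0,0,50],[0.06,0,0,0,50],[0.05,0,0,0,50]]]'

```text
clock: 82.08
tcp_pos: [0.6008, -0.1502, 0.0315]
eef_rot: [-2.204, -2.21, 0.053]
contact_force: [-1.3, -2.5, -1.1]
grip_width: 0.0607
```

Call:
drive_tool --increments '[[[0.05,0,0,0,50],[0.05,0,0,0,50]]]'

```text
clock: 82.32
tcp_pos: [0.6008, -0.1472, 0.0315]
eef_rot: [-2.205, -2.212, 0.056]
contact_force: [-1.2, -9.8, -1.7]
grip_width: 0.0606
```

Call:
drive_tool --increments '[[[0.05,0,0,0,50],[0.05,0,0,0,50]]]'

```text
clock: 82.58
tcp_pos: [0.6007, -0.1474, 0.0316]
eef_rot: [-2.21, -2.215, 0.064]
contact_force: [-1.3, -9.6, -1.5]
grip_width: 0.0606
```

Call:
drive_tool --increments '[[[0.08,0,0,0,50],[0.08,0,0,0,50],[0,0,0,0,50],[0,0,0,0,70],[0,0,0,0,85],[0,0,0,0,85],[0,0,0,0,85]]]'

```text
clock: 83.45
tcp_pos: [0.6007, -0.1444, 0.0318]
eef_rot: [-2.214, -2.216, 0.069]
contact_force: [-0.9, -0.3, 1.1]
grip_width: 0.0852
```

```bash
python3 -c "
from h import *
plan([.59,-.20,.2],90)
"
```

```text
t 83.5 tcp [ 0.6007 -0.1444  0.0318] yaw 90.1 tilt 2.58 q6 -0.34 grip 0.0852 F [-0.9 -0.3  1.1]
  yaw change -180.1 -> spin units 1.000 (16.8 rows) ; shift units after spin [ 1.28  0.11 -4.25] ; before spin [-1.5  -0.42 -4.15]; q6 est 2.84
  yaw change -0.1 -> spin units 0.000 (0.0 rows) ; shift units after spin [-1.5  -0.42 -4.15] ; before spin [-1.5  -0.42 -4.15]; q6 est -0.31
  yaw change 179.9 -> spin units -1.000 (16.8 rows) ; shift units after spin [ 1.28  0.11 -4.25] ; before spin [-1.5  -0.42 -4.15]; q6 est -3.45
```

Rise, then back the arm away so both cameras see the bed.

Call:
drive_tool --increments '[[[0,-0.02,-0.2,0,85],[0,-0.02,-0.3,0,85],[0,-0.02,-0.4,0,85],[0,-0.02,-0.4,0,85],[0,-0.02,-0.5,0,85],[0,-0.02,-0.6,0,85],[0,0,-0.6,0,85],[-0.3,-0.3,-0.5,0,85],[-0.5,-0.5,-0.3,0,85],[-0.7,-0.7,0,0,85],[-0.7,-0.7,0,0,85],[-0.7,-0.7,0,0,85]]]'

```text
clock: 84.95
tcp_pos: [0.4876, -0.2588, 0.2113]
eef_rot: [2.208, 2.222, -0.06]
contact_force: [0.1, -0.1, 0.4]
grip_width: 0.0852
```

Call:
drive_tool --increments '[[[-0.7,-0.7,0,0,85],[-0.7,-0.5,0,0,85],[-0.7,-0.3,0,0,85],[-0.7,-0.3,0,0,85],[-0.6,-0.3,0,0,85],[-0.4,0,0,0,85],[0,0,0,0,85]]]'

```text
clock: 85.82
tcp_pos: [0.4007, -0.4186, 0.2291]
eef_rot: [2.204, 2.208, -0.06]
contact_force: [-0.5, -0.0, 0.5]
grip_width: 0.0849
```

```bash
python3 -c "
from h import *
im=snap('top'); s=snap('side'); print(r.read_state()['tcp_pos'],r.read_state()['clock'])
for c,a,ct in blobs(mask(im,'green'),200): print('green',c.round(1),a,onz('top',c,.056),yaw_of('top',ct,.056))
print('exp',proj('top',[.5987,-.1325,.056]),proj('side',[.5987,-.0225,.1]))
a=cv2.resize(im[170:290,240:400],(640,480),interpolation=cv2.INTER_CUBIC)[:,:400]
b=cv2.resize(s[150:270,260:360],(400,480),interpolation=cv2.INTER_CUBIC)
cv2.imwrite('pics/end.png',np.hstack([a,b])[...,::-1])
"
```

```text
[ 0.40082929 -0.41729284  0.22857003] 85.925
green [335.4 203.3] 858.0 [[ 0.60000605 -0.13313183  0.056     ]] (88.46771240234375, (600.86962890625, -133.43865966796875), (87.50057983398438, 60.30329132080078))
exp [[335.13995475 203.84126272]] [[307.26902147 188.46851398]]
```

View pics/end.png

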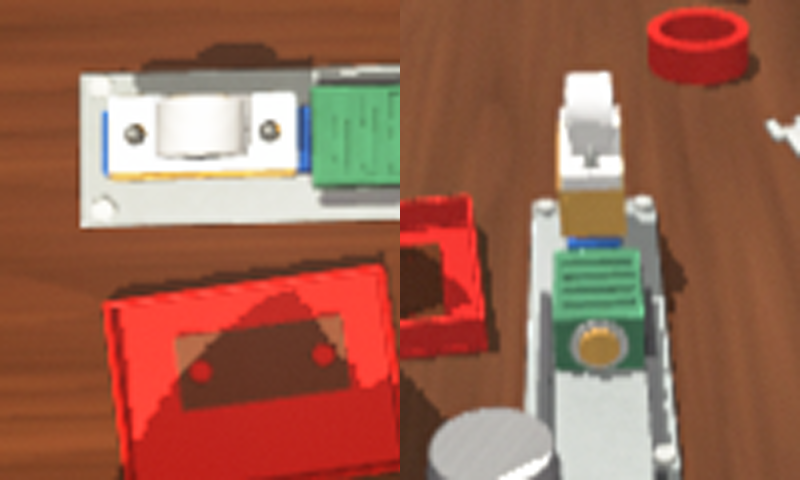

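The bearing is upright with both studs through its foot, and the worn shim is in the tray. The gear reads y=-0.1331 against -0.1325 expected. Its stall force was low, so I'll confirm flushness by pushing its far end with shut fingers.

```bash
python3 -c "
from h import *
plan([.599,-.24,.12],90); print(onz('top',[[367.3,203.2]],.056))
"
```

```text
t 85.9 tcp [ 0.4008 -0.4173  0.2286] yaw 90.2 tilt 2.50 q6 -0.93 grip 0.0850 F [ 0.1  0.6 -0.6]
  yaw change -180.2 -> spin units 1.001 (16.8 rows) ; shift units after spin [-4.32 -4.92  2.96] ; before spin [4.52 5.   2.46]; q6 est 2.77
  yaw change -0.2 -> spin units 0.001 (0.0 rows) ; shift units after spin [4.54 4.99 2.46] ; before spin [4.52 5.   2.46]; q6 est -0.37
  yaw change 179.8 -> spin units -0.999 (16.8 rows) ; shift units after spin [-4.32 -4.92  2.96] ; before spin [4.52 5.   2.46]; q6 est -3.52
[[ 0.59816784 -0.21303275  0.056     ]]
```

Call:
drive_tool --increments '[[[0.3,0.3,0,0.001,0],[0.5,0.55,0.1,0,0],[0.5,0.55,0.2,0,0],[0.5,0.55,0.3,0,0],[0.5,0.55,0.3,0,0],[0.5,0.55,0.3,0,0],[0.5,0.55,0.3,0,0],[0.45,0.5,0.3,0,0],[0.3,0.4,0.25,0,0],[0.2,0.25,0.2,0,0],[0,0,0,0,0],[0,0,0,0,0]]]'

```text
clock: 87.42
tcp_pos: [0.6018, -0.2253, 0.1257]
eef_rot: [2.193, 2.226, -0.053]
contact_force: [0.3, -0.4, -0.4]
grip_width: -0.0003
```

```bash
python3 -c "
from h import *
plan([.6,-.225,.036],90)
"
```

```text
t 87.4 tcp [ 0.6018 -0.2253  0.1257] yaw 90.9 tilt 2.17 q6 -0.48 grip -0.0003 F [ 0.3 -0.4 -0.4]
  yaw change -180.9 -> spin units 1.005 (16.9 rows) ; shift units after spin [0.07 0.07 2.24] ; before spin [ 0.09 -0.02  2.24]; q6 est 2.80
  yaw change -0.9 -> spin units 0.005 (0.1 rows) ; shift units after spin [ 0.09 -0.02  2.24] ; before spin [ 0.09 -0.02  2.24]; q6 est -0.35
  yaw change 179.1 -> spin units -0.995 (16.7 rows) ; shift units after spin [0.07 0.07 2.24] ; before spin [ 0.09 -0.02  2.24]; q6 est -3.49
```

Call:
drive_tool --increments '[[[0,0,0.3,0.005,0],[0.01,0,0.4,0,0],[0.01,0,0.4,0,0],[0.01,0,0.4,0,0],[0.01,0,0.4,0,0],[0.01,0,0.2,0,0],[0,0,0.1,0,0],[0,0,0,0,0],[0.2,0,0,0,0],[0.2,0,0,0,0],[0,0,0,0,0]]]'

```text
clock: 88.8
tcp_pos: [0.6001, -0.2117, 0.0321]
eef_rot: [2.214, 2.203, -0.053]
contact_force: [0.2, -0.5, -0.1]
grip_width: 0.0002
```

Call:
drive_tool --increments '[[[0.08,0,0,0,0],[0.08,0,0,0,0],[0.08,0,0,0,0],[0.08,0,0,0,0]]]'

```text
clock: 89.3
tcp_pos: [0.6006, -0.1983, 0.0323]
eef_rot: [2.213, 2.202, -0.052]
contact_force: [-0.7, 0.0, -0.3]
grip_width: -0.0
```

Call:
drive_tool --increments '[[[0.08,0,0,0,0],[0.08,0,0,0,0]]]'

```text
clock: 89.55
tcp_pos: [0.6006, -0.1915, 0.0319]
eef_rot: [2.213, 2.202, -0.052]
contact_force: [-0.6, 0.2, 0.3]
grip_width: -0.0
```

Call:
drive_tool --increments '[[[0.06,0,0,0,0],[0.06,0,0,0,0]]]'

```text
clock: 89.8
tcp_pos: [0.6008, -0.19, 0.032]
eef_rot: [2.208, 2.199, -0.059]
contact_force: [-0.4, -9.9, -2.8]
grip_width: 0.0004
```

Call:
drive_tool --increments '[[[0.1,0,0,0,0],[0.1,0,0,0,0]]]'

```text
clock: 90.05
tcp_pos: [0.6009, -0.1903, 0.0323]
eef_rot: [2.199, 2.192, -0.072]
contact_force: [-1.1, -11.7, -2.9]
grip_width: -0.0004
```

Call:
drive_tool --increments '[[[0.15,0,0,0,0],[0.15,0,0,0,0]]]'

```text
clock: 90.3
tcp_pos: [0.6012, -0.1906, 0.033]
eef_rot: [2.187, 2.182, -0.092]
contact_force: [-2.1, -17.1, -2.9]
grip_width: 0.0001
```

The gear doesn't move under a rising force of 10, then 12, then 17 N. That is far above its sliding friction, so it is flush. Back off, rise and check.

Call:
drive_tool --increments '[[[-0.1,0,0,0,0],[-0.3,0,0,0,0],[-0.4,0,0,0,0],[0,0,-0.3,0,0],[0,0,-0.5,0,0],[0,0,-0.6,0,0],[0,0,-0.6,0,0],[0,0,-0.6,0,0],[0,0,-0.5,0,0],[-0.3,-0.5,-0.3,0,0],[-0.5,-0.8,0,0,0],[-0.5,-0.8,0,0,0]]]'

```text
clock: 91.8
tcp_pos: [0.5218, -0.2619, 0.1944]
eef_rot: [2.17, 2.181, -0.079]
contact_force: [0.7, -1.3, -0.1]
grip_width: 0.0001
```

Call:
drive_tool --increments '[[[-0.5,-0.8,0,0,0],[-0.5,-0.8,0,0,0],[-0.5,-0.6,0,0,0],[-0.3,-0.3,0,0,0],[-0.1,0,0,0,0],[0,0,0,0,0],[0,0,0,0,0]]]'

```text
clock: 92.68
tcp_pos: [0.4219, -0.339, 0.2094]
eef_rot: [2.158, 2.175, -0.074]
contact_force: [0.6, -0.7, 0.5]
grip_width: 0.0002
```

```bash
python3 -c "
from h import *
im=snap('top'); s=snap('side'); st=r.read_state(); print(st['tcp_pos'],st['clock'],st['contact_force'].round(1))
for c,a,ct in blobs(mask(im,'green'),200): print('green',c.round(1),a,onz('top',c,.056))
h=cv2.cvtColor(im,cv2.COLOR_RGB2HSV).astype(int)
for c,a,ct in blobs(mask(im,'red'),100): print('red',c.round(1),a)
for c,a,ct in blobs(mask(im,'white'),300,8000):
    if c[1]>100 and c[0]<520: print('white',c.round(1),a)
a=cv2.resize(im[170:290,240:400],(640,480),interpolation=cv2.INTER_CUBIC)[:,:400]
b=cv2.resize(s[150:270,260:360],(400,480),interpolation=cv2.INTER_CUBIC)
cv2.imwrite('pics/end2.png',np.hstack([a,b])[...,::-1])
"
```

```text
[ 0.42182639 -0.33897636  0.20926329] 92.775 [-0.2 -0.3  0.1]
green [335.2 203.3] 850.0 [[ 0.60007215 -0.13270104  0.056     ]]
red [303.4 276.3] 1971.0
red [146.6 167.7] 1202.0
white [482.4 305. ] 456.0
white [481.1 218.7] 588.0
white [321.1 206.1] 3474.0
white [236.9 134.6] 484.0
```

View pics/end2.png

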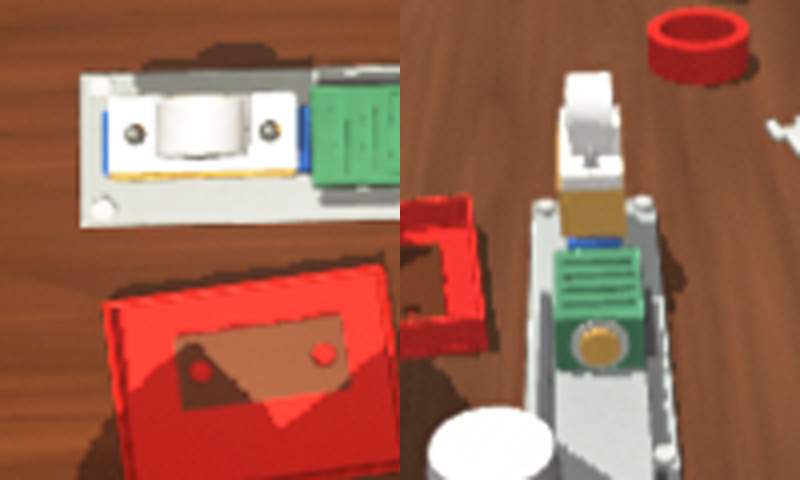

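The final view shows the bearing seated upright on the shim stack, and the gear touching the pedestal with no visible gap. The worn shim is in the tray, and the tape, spanner and oil can read the same pixel positions as at the start.

```bash
python3 -c "
from plant import workorder
print(workorder.hand_in())"
```

```text
the job is handed in; nothing more can be done
None
```

The job is done and handed in at about 93 s of the 210 s allowed; the hand-in gives no verdict.

- **Worn shim:** it was lifted off the studs first and dropped about 15 mm into the red tray. The last picture shows it lying flat there.
- **Brass shims:** all five on the bench were threaded over both studs. The side view measured the stack height at pixel row 188.6, against 188.5 predicted for five flat shims.
- **Bearing:** it stands upright on the stack with both studs showing through its foot.
- **Gear unit:** after I gripped and slid it in, the first push stalled at only 10 N. I then pushed its far end with shut fingers; it stopped dead while the force rose to 17 N. Its measured position is y = -0.1327 m against -0.1325 m expected, so it is flush to within the camera's accuracy of about 2 mm.
- **Bystanders:** the tape roll, spanner and oil can top were at the same pixels in the top view as at the start.

- **Tilt drift:** the tool tilted by up to about 3° during fast moves. I worked around it with slower moves and small corrections.
- **Knocked part:** I saw no sign of a shim or the bearing being knocked aside.

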